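# Locate a slicing board on its pins and end stop, then clamp it

### The job

The slicing board has been put back loosely in its holder. With a light, steady push bring it square against both front pins, slide it along the pins until it also bears on the end stop, and then swing the clamp arm in until its roller nips the slanted corner and the board is held snugly against all three. Work gently, just a few newtons more than it takes to move things: no knock or hard squeeze on the pins, the stop or the clamp, and leave the things round about where they are.

Things in the scene. Friction and masses are not known exactly. Their poses are not given: they have to be found in the camera images.
- holder: Board holder fixed on the worktop: bare metal plate, x -100..100 mm (front to back), y -165..170 mm (right to left), top 8 mm above the worktop; turned up to 0.15 rad. Origin on the worktop, x to the back, y left, z up; 'holder x, y' below are in this frame. Two pins along its front edge, end stop at its left, clamp at its rear.
- board: Loose wooden board lying on the plate, 120 (x) x 220 (y) x 20 mm, 0.26 to 0.44 kg, top 28 mm above the worktop. Origin: centre of its underside; axes along the holder's but skewed up to 0.08 rad. Slides with 1 to 4 N. Starts 6-14 mm behind and 6-26 mm right of home. Home: origin at holder x -14, y +1 to +9 mm (depends on the stop). Too wide to grip: push it with closed fingertips.
- pin_left: Upright steel locating pin, 12 mm diameter, 28 mm tall above the plate, fixed at holder x -80, y +80 mm. Origin at its foot.
- pin_right: The same pin at holder x -80, y -70 mm. Origin at its foot.
- end_stop: Metal block 30 x 22 x 26 mm fixed to the holder; origin at the foot of its right face, holder x -22, y 136 mm. An adjusting screw with a small upright free-turning rubber roller (14 mm diameter, 18 mm above the worktop) stands out of that face towards the board, by 17 to 25 mm: different each time and not reported, so found by feel. It does not give.
- clamp (a joint): Clamp arm, swinging level; rad. 0 = open, arm along holder (x,y) (-0.089,-0.996), to the right; grows clockwise from above (knob towards the robot, then left over the board) to 1.9. Stiff: about 3.3 N at the knob turns it; it stays where left. Starts 0 to 0.3. With the board home the roller meets the slant at 1.25 to 1.55, then the knob stiffens: about 2 N more is snug, much more is too hard.
- clamp_pivot (a point): Point on the clamp's hinge axis, holder x 79, y -40.5 mm, on the plate's top.
- clamp_knob (a point): Top of the clamp's upright round knob: 18 mm diameter, 42 to 68 mm above the worktop, 75 mm from the hinge axis, at the end of a flat arm 16 mm wide (34 to 42 mm above the worktop, passing over the board). Can be pinched from above in any direction; turns between the fingers when held lightly.
- clamp_roller: Sprung rubber roller under the clamp arm, 20 mm diameter, 10 to 27 mm above the worktop, free to spin, 36 mm from the hinge axis, giving up to 6 mm towards the hinge (about 7 N per mm). Origin on its axis at the worktop.
- lemon: Bystander: lemon, 78 x 55 x 56 mm, right of the holder. Leave alone.
- garlic: Bystander: garlic bulb, 60 x 57 x 58 mm, right of the holder, towards the front. Leave alone.
- teaspoon: Bystander: teaspoon, 130 mm long, 11 mm high, left of the holder. Leave alone.
- tumbler: Bystander: drinking glass, 76 mm diameter, 86 mm tall, behind the holder. Leave alone.
- espresso_cup: Bystander: small cup, 50 mm tall, behind the holder to the left. Leave alone.
- board_rear (a point): Middle height of the board's long rear edge face (board x 60, y 20 mm, 18 mm above the worktop), opposite the gap between the pins: a good place to push it to the pins. If the board stays askew on one pin, ease off and press again nearer the open pin; 12 N in all is enough.
- board_end (a point): Middle height of the board's right end face (board x -8, y -110 mm, 18 mm above the worktop), in line with the end stop: a good place to push it to the stop.
- board_slant (a point): Point on the long slanted face that cuts off the board's right rear corner, from board (60,-20) to (18,-110) mm; here, at board (48,-45), the clamp roller meets it. 18 mm above the worktop.

How it is judged (in metres and radians):
On the way, in this order (a step that is already met when the one before it is completed fails the run):
1. the board is pressed against the pins, lying along both (front edge within 1.5 mm of their line, square within 0.012 rad) ((contact force between board and pin_left above 0.8 N or contact force between board and pin_right above 0.8 N) and x of board in the frame of holder below -0.0125 m and angle between the x axis of board and the x axis of holder, either way round below 0.012 rad), for 0.1 s.
2. lying along both pins (front edge within 2 mm, square within 0.025 rad), the board is pressed against the end stop with the clamp still off it (contact force between board and end_stop above 1 N and x of board in the frame of holder below -0.012 m and angle between the x axis of board and the x axis of holder, either way round below 0.025 rad and contact force between board and clamp_roller below 0.1 N), for 0.1 s.
At the end, for the whole second after the job is handed in: The clamp stays swung in with its roller pressing on the board's slanted corner (over 1.5 N), the board rests on both pins and the end stop (over 0.4 N each), flat, its front edge within 1.5 mm of the pins' line and square within 0.015 rad, at rest (contact force between board and clamp_roller above 1.5 N and contact force between board and pin_left above 0.4 N and contact force between board and pin_right above 0.4 N and contact force between board and end_stop above 0.4 N and x of board in the frame of holder below -0.0125 m and angle between the x axis of board and the x axis of holder, either way round below 0.015 rad and value of joint clamp above 1.1 rad and angle between board's own z axis and vertical below 0.03 rad and linear speed of board below 0.01 m/s); the robot touches nothing.
It fails at once if more than 25 N between the board and a pin, the end stop or the clamp roller (contact force between board and pin_left above 25 N or contact force between board and pin_right above 25 N or contact force between board and end_stop above 25 N or contact force between board and clamp_roller above 25 N).
It fails at once if the board lifted or tipped (angle between board's own z axis and vertical above 0.12 rad).
It fails at once if a bystander shifted by more than 25 mm (distance of any of lemon, garlic, teaspoon, tumbler, espresso_cup from where it was at the start of the episode above 0.025 m).
It also fails if it takes over 72 s, if anything falls off the work surface, if the arm or the gripper's body presses on something with over 40 N, if the wrist force passes 120 N, or if a joint passes its speed limit or range.

### The arm

A 6-joint arm with a two-finger parallel gripper is mounted at the origin on a cart in front of the work surface, level with it; the furniture and walls round the work are solid. World frame = base frame: x ahead of the robot, y to its left, z up, the work surface at z = 0. Lengths are in mm, angles in rad, forces in N, time in s.
With the tool pointing down it reaches from about 350 to 875 mm from the base axis. Payload 4.2 kg.
Tool frame: the origin (TCP) lies on the centre line of the jaws, within the pads' length; the fingertips stand 14 mm ahead of it and the grasp point (between the pads) lies 5 mm behind it (tcp_to_tips is the distance from the TCP to the fingertips, in mm); z points along the fingers, y is the direction in which the jaws open and shut (so a half turn about z gives the same grasp; the last joint's range is limited). The gripper opens to 85 mm and grips with 20 to 120 N. Pads are 22 mm wide; open, the fingers measure 114 mm over their backs; the gripper's body (76 mm by 85 mm) begins 54 mm behind the grasp point. The pads swing forward as they close: fully open they stand 13 mm farther back than shut.
Start: joints at [1.505, 0.385, 0.008, 0, -1.194, -0.259], TCP at [199.417, 592.311, 245.312] pointing down, gripper open.
Joint ranges: [-3.14, 3.14], [-1.21, 2.06], [-1.07, 1.41], [-3.16, 2.05], [-2.99, -0.16], [-3.1, 3.1]. Speed limits (rad/s): [2.79, 2.79, 3.14, 3.14, 3.14, 3.14].

### API

Orientations are given as a unit quaternion [x, y, z, w].
In Python, from bench import read_state, get_image, job_done, tcp_to_tips gives the robot as it stands. The module is installed in compiled form; this text tells all that it offers.
- The arm moves only by the tool play_rows, never from a script. Its argument "targets" is a list of rows, each an object of numbers: "gripper": the gripper's target within -1 to 1 (shut at 1, half-way at 0, fully open at -1); "tx", "ty", "tz": the shift along the tool's x, y, z scaled (see below); "spin": the turn about the tool's z scaled (see below). A call has 1 to 12 rows; each row is the pose to reach, as a shift and turn from the pose commanded when the call began, along the tool's axes at that moment; what a row does not reach only later rows make up. The controller multiplies each number of a shift by 0.25 m and each number of a turn by pi/4 rad. A row lasts 1/8 s, in which the tool goes at most 62.5 mm and 10.7 degrees, less where a joint would pass 70% of its speed; a pose out of reach is approached as far as the arm can. A call with a number of a shift or a turn outside -1 to 1 is refused whole. A call with a gripper value outside its range is refused whole. The fingers move at their own pace and stop on an object; the grip force is fixed at half the most. Time passes only in rows, so rows that repeat a pose let the fingers close. It gives the time, the measured TCP pose, the force and the opening at its end, in the units of the state.
- read_state(): the state, without advancing time (a new reading comes with each control period).
- get_image(name): name is "scene" or "top" or "wrist"; returns a dict with "frame" (420x560x3 uint8, red, green, blue), "depth" (420x560 float32, mm along the optical axis (not along the pixel's ray), 0 where there is no reading), "mtx" (3x3 intrinsics, pixels), "k1" (the pictures are not rectified: a ray, as slopes to the right and down, at radius r is drawn at 1 + k1 r^2 times it, then the intrinsics apply), "world_to_cam" (4x4, takes a point from world to camera coordinates). Camera axes: x right, y up, looking along -z (the intrinsics and any distortion apply to the point x, -y, -z); pixel columns grow to the right and rows downward; lengths in mm; the calibration is good to about 2 mm. A picture is of the moment at which its call begins.
- job_done(): hands the job in, once; it reports no verdict.
The state is a dict: "clock": time; "joints": joint angles; "joint_vel": joint speeds; "joint_efforts": joint torques, N m; "position": TCP position; "ee_rot": TCP orientation; "contact_force": force on the tool from outside, world axes, zero at the start; "wrist_torque": the same for the moment, N m; "gripper_width": finger opening in mm.
Only numpy, scipy, OpenCV 4.12 (cv2) and the standard library are available. Lean on these libraries where they do the work, as an engineer would, in place of code of your own. Each camera call takes 0.05 s, during which the arm holds its last target.

## Working session

There is one attempt and no reset: what is moved stays moved. The work goes in short steps, Python scripts to look and compute and a tool call to move; the robot and the scene stay as the last step left them, time stands still between calls to the robot, and variables do not carry over. Pictures are saved under pics/ and viewed, and the job is handed in when it is done.

Besides the shell and the picture viewer there is one more tool, called after "Request:" by a JSON object that holds its "op" and its "data", one argument or row to a line. play_rows: Moves the arm, as the interface text tells. Its arguments: {"type":"object","properties":{"targets":{"type":"array","items":{"type":"object","properties":{"gripper":{"type":"number"},"tx":{"type":"number","minimum":-1,"maximum":1},"ty":{"type":"number","minimum":-1,"maximum":1},"tz":{"type":"number","minimum":-1,"maximum":1},"spin":{"type":"number","minimum":-1,"maximum":1}}}}},"required":["targets"]}

```bash
mkdir -p pics; cat > h.py <<'E'
import numpy as np, cv2
from bench import *
def snap(n,f):
    d=get_image(n); cv2.imwrite('pics/'+f,cv2.cvtColor(d['frame'],cv2.COLOR_RGB2BGR)); np.savez('pics/'+f+'.npz',**{k:np.array(v) for k,v in d.items()}); return d
def ray(d,u,v):
    K=np.array(d['mtx']);k1=float(d['k1']);T=np.array(d['world_to_cam'])
    xd=(u-K[0,2])/K[0,0]; yd=(v-K[1,2])/K[1,1]
    x,y=xd,yd
    for _ in range(30):
        s=1+k1*(x*x+y*y); x,y=xd/s,yd/s
    R=T[:3,:3];t=T[:3,3]
    return -R.T@t, R.T@np.array([x,-y,-1.])
def onz(d,u,v,z):
    o,r=ray(d,u,v); return (o+r*(z-o[2])/r[2])
def proj(d,p):
    K=np.array(d['mtx']);k1=float(d['k1']);T=np.array(d['world_to_cam'])
    c=T[:3,:3]@np.array(p)+T[:3,3]; x=c[0]/-c[2]; y=-c[1]/-c[2]; s=1+k1*(x*x+y*y)
    return K[0,0]*x*s+K[0,2],K[1,1]*y*s+K[1,2]
E
python3 - <<'E'
from h import *
s=read_state(); print(s)
for n in ['scene','top','wrist']:
    d=snap(n,n+'0.png'); print(n,np.round(d['mtx'],1).tolist(),d['k1'],np.round(d['world_to_cam'],3).tolist())
E
```

```text
{'clock': 0.0, 'joints': array([ 1.50457562e+00,  3.85579891e-01,  6.59139619e-03, -4.87601465e-04,
       -1.19400949e+00, -2.58593334e-01]), 'joint_vel': array([-1.63111059e-03,  1.58283478e-03,  9.48744057e-04, -5.16537016e-05,
       -5.93700792e-04,  1.19550040e-03]), 'joint_efforts': array([-6.63459341e-04, -3.92292416e+01,  1.88407212e+01,  4.18644235e+00,
       -4.66984420e-03,  9.39026563e-07]), 'position': array([199.26777985, 591.78334491, 244.19569125]), 'ee_rot': array([ 9.86825770e-01, -1.61782683e-01, -1.19830504e-04,  1.11750503e-03]), 'contact_force': array([-0.33133308,  0.82853853, -1.0396068 ]), 'wrist_torque': array([-0.05862899, -0.00666945,  0.06760475]), 'gripper_width': 85.16238626430635}
scene [[519.5, 0.0, 280.6], [0.0, 519.5, 212.4], [0.0, 0.0, 1.0]] 0.008629859651816424 [[0.82, -0.572, -0.018, -446.146], [0.254, 0.336, 0.907, -181.498], [-0.513, -0.748, 0.421, -1139.247], [0.0, 0.0, 0.0, 1.0]]
top [[385.5, 0.0, 279.6], [0.0, 385.5, 206.9], [0.0, 0.0, 1.0]] -0.08308519686364377 [[0.028, -1.0, -0.007, -44.617], [0.982, 0.027, 0.184, -533.902], [-0.184, -0.012, 0.983, -809.346], [0.0, 0.0, 0.0, 1.0]]
wrist [[353.1, 0.0, 280.1], [0.0, 353.1, 215.2], [0.0, 0.0, 1.0]] -0.03328566979332141 [[-0.32, -0.947, 0.002, 623.986], [0.915, -0.31, -0.26, 33.336], [0.247, -0.081, 0.966, -377.453], [0.0, 0.0, 0.0, 1.0]]
```

View pics/top0.png

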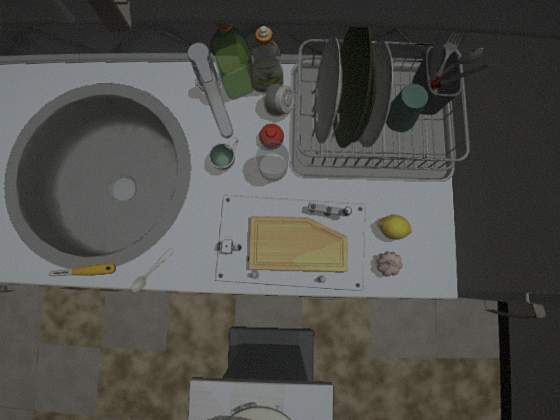

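View pics/scene0.png

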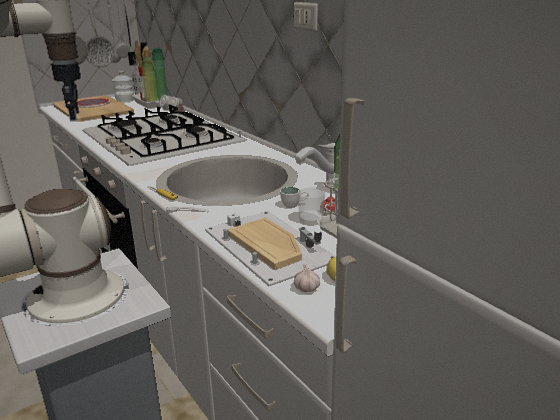

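```bash
python3 - <<'E'
import cv2
im=cv2.imread('pics/top0.png')[180:300,200:430]
cv2.imwrite('pics/top0z.png',cv2.convertScaleAbs(cv2.resize(im,None,fx=3.4,fy=3.4,interpolation=cv2.INTER_CUBIC),alpha=1.5))
E
```

```text
(no output)
```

View pics/top0z.png

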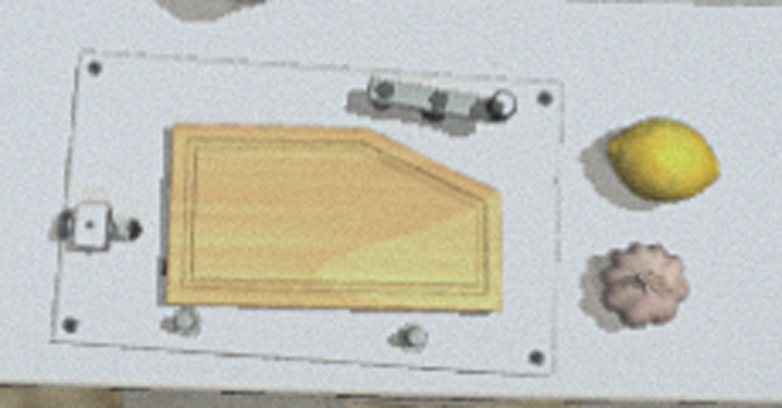

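```bash
python3 - <<'E'
from h import *
d=dict(np.load('pics/top0.png.npz'))
P=lambda zx,zy,z: onz(d,200+(zx+.5)/3.4-.5,180+(zy+.5)/3.4-.5,z)[:2]
def fit(loc,w):
    loc=np.array(loc,float);w=np.array(w);lc=loc-loc.mean(0);wc=w-w.mean(0)
    a=np.arctan2((lc[:,0]*wc[:,1]-lc[:,1]*wc[:,0]).sum(),(lc*wc).sum())
    R=np.array([[np.cos(a),-np.sin(a)],[np.sin(a),np.cos(a)]]);t=w.mean(0)-R@loc.mean(0)
    return a,t,(w-loc@R.T-t)
a,t,r=fit([(100,170),(100,-165),(-100,-165),(-100,170)],[P(80,50,8),P(563,82,8),P(553,375,8),P(52,341,8)]);print(a,t,r)
b,tb,r=fit([(60,110),(60,-20),(18,-110),(-60,-110),(-60,110)],[P(174,124,28),P(366,128,28),P(500,191,28),P(500,311,28),P(166,302,28)]);print(b,tb,r)
R=np.array([[np.cos(a),-np.sin(a)],[np.sin(a),np.cos(a)]]);print('board in holder',R.T@(tb-t),b-a)
k=P(503,104,68);print('knob',k,R.T@(k-t)); p=P(185,318,36),P(415,336,36);print([R.T@(q-t) for q in p])
print('lemon',P(663,160,28),'garlic',P(645,285,30),'tumbler',onz(d,272,162,40))
E
```

```text
-0.04045126872342308 [462.86627736 -61.21412901] [[-0.38026946 -0.15544229]
 [-0.4400983  -0.07671038]
 [ 0.6078898   0.30822547]
 [ 0.21247796 -0.0760728 ]]
0.004189524456250542 [457.35976757 -73.70910007] [[-0.99752915 -1.34236814]
 [-0.76291568  0.13816426]
 [ 0.88036337  0.63616039]
 [-0.00814126  0.99290445]
 [ 0.88822271 -0.42486097]]
board in holder [ -4.99670564 -12.70743423] 0.04464079317967362
knob [ 528.12036715 -178.4763905 ] [  69.94282301 -114.52744524]
[array([-78.47935114,  80.29121892]), array([-79.86461195, -68.74051353])]
lemon [ 500.23256443 -292.73866059] garlic [ 416.76879607 -278.35919759] tumbler [641.63110107  -9.34602968  40.        ]
```

View pics/wrist0.png

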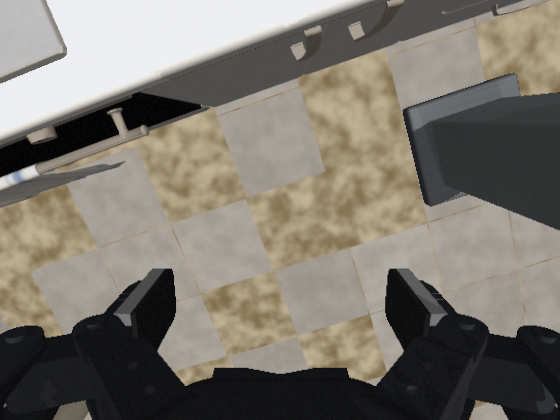

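```bash
cat >> h.py <<'E'
import json
A=-0.0405;T0=np.array([462.9,-61.2])
def H(x,y):
    c,s=np.cos(A),np.sin(A); return T0+np.array([c*x-s*y,s*x+c*y])
def invH(p):
    c,s=np.cos(A),np.sin(A); q=np.array(p)[:2]-T0; return np.array([c*q[0]+s*q[1],-s*q[0]+c*q[1]])
def step(cur,tgt):
    # cur,tgt: (x,y,z,psi)
    c,s=np.cos(cur[3]),np.sin(cur[3]); dx,dy=tgt[0]-cur[0],tgt[1]-cur[1]
    return np.round([ (c*dx+s*dy)/250,(s*dx-c*dy)/250,-(tgt[2]-cur[2])/250,-(tgt[3]-cur[3])/(np.pi/4)],4)
def apply(cur,t):
    c,s=np.cos(cur[3]),np.sin(cur[3]); tx,ty=t[0]*250,t[1]*250
    return np.round([cur[0]+c*tx+s*ty,cur[1]+s*tx-c*ty,cur[2]-250*t[2],cur[3]-t[3]*np.pi/4],3)
E
python3 - <<'E'
from h import *
c=[199.417,592.311,245.312,-0.3251]
print(step(c,[540,-60,150,-.0405]), invH([540,-60]))
d=dict(np.load('pics/top0.png.npz'))
# heights of things behind: rack
D=d['depth']; M=np.linalg.inv(d['world_to_cam']);K=d['mtx']
v,u=np.mgrid[0:420,0:560]
x=(u-K[0,2])/K[0,0];y=(v-K[1,2])/K[1,1]; s=1/(1+d['k1']*(x*x+y*y)); x*=s;y*=s
P=np.stack([x*D,-y*D,-D,np.ones_like(D)],-1)@M.T
for X in range(540,800,20):
    print(X,[int(P[...,2][(abs(P[...,0]-X)<10)&(abs(P[...,1]-Y)<15)&(D>0)].max(initial=-1)) for Y in range(180,-330,-30)])
E
```

```text
[ 2.1244  2.0374  0.3812 -0.3624] [76.98819029  4.32071243]
540 [5, 5, 10, 13, 13, 12, 13, 13, 14, 48, 48, 48, 72, 13, 12, 4, 4]
560 [633, 4, 5, 677, 13, 13, 13, 12, 11, 12, 12, 12, 11, 11, 10, 5, 4]
580 [644, 642, 640, 640, 638, 638, 638, 638, 639, 641, 643, 646, 649, 653, 655, 637, 4]
600 [604, 635, 603, 607, 608, 604, 607, 607, 609, 605, 606, 606, 605, 605, 604, 602, 4]
620 [7, 3, 52, 53, 7, 90, 88, 89, 88, 137, 137, 138, 137, 138, 138, 138, 137]
640 [5, 50, 52, 53, 6, 90, 16, 56, 137, 136, 135, 171, 211, 135, 134, 136, 136]
660 [7, 52, 53, 171, 168, 88, 88, 89, 136, 36, 200, 151, 247, 207, 39, 39, 38]
680 [5, 5, 52, 174, 167, 3, 89, 88, 137, 39, 228, 123, 270, 213, 233, 38, 37]
700 [5, 4, 173, 175, 41, 36, 51, 41, 138, 48, 241, 189, 283, 223, 247, 36, 38]
720 [5, 4, 172, 176, 5, 38, 51, 42, 136, 84, 252, 207, 291, 235, 254, 39, 104]
740 [5, 5, 168, 169, 4, 32, 39, 39, 138, 80, 257, 219, 295, 238, 259, 148, 152]
760 [4, 122, 156, 156, 6, 5, 58, 68, 137, 62, 258, 259, 299, 239, 259, 150, 152]
780 [5, 159, 161, 5, 4, 48, 73, 81, 137, 82, 257, 259, 299, 238, 258, 150, 151]
```

Request:
{"op": "play_rows", "data": {
  "targets": [
    {"gripper":1,"tx":0.17,"ty":0.17},
    {"gripper":1,"tx":0.34,"ty":0.34},
    {"gripper":1,"tx":0.51,"ty":0.5},
    {"gripper":1,"tx":0.68,"ty":0.66},
    {"gripper":1,"tx":0.85,"ty":0.82},
    {"gripper":1,"tx":1.0,"ty":0.96}
  ]
}}

```text
invalid input
```

Request:
{"op": "play_rows", "data": {
  "targets": [
    {"gripper":1,"tx":0.17,"ty":0.16},
    {"gripper":1,"tx":0.34,"ty":0.32},
    {"gripper":1,"tx":0.51,"ty":0.48},
    {"gripper":1,"tx":0.68,"ty":0.64},
    {"gripper":1,"tx":0.85,"ty":0.8},
    {"gripper":1,"tx":1.0,"ty":0.96}
  ]
}}

```text
invalid input
```

Request:
{"op": "play_rows", "data": {
  "targets": [
    {"gripper":1,"tx":0.09,"ty":0.085,"spin":-0.18},
    {"gripper":1,"tx":0.1244,"ty":0.1174,"spin":-0.3624},
    {"gripper":1,"tx":0.1244,"ty":0.1174,"tz":0.2,"spin":-0.3624},
    {"gripper":1,"tx":0.1244,"ty":0.1174,"tz":0.38,"spin":-0.3624},
    {"gripper":1,"tx":0.1244,"ty":0.1174,"tz":0.38,"spin":-0.3624},
    {"gripper":1,"tx":0.1244,"ty":0.1174,"tz":0.38,"spin":-0.3624}
  ]
}}

```text
invalid input
```

```bash
python3 - <<'E'
from h import *
c=[199.417,592.311,245.312,-0.3251]
c=apply(c,[1,.96,0,0]);c=apply(c,[1,.96,0,0]);c=apply(c,[.1244,.1174,.38,-.3624]);print(c)
s=read_state();print({k:np.round(v,3) for k,v in s.items()}); q=s['ee_rot'];print(2*np.arctan2(q[1],q[0]), tcp_to_tips)
snap('wrist','w1.png');snap('top','top1.png')
E
```

```text
[ 5.40044e+02 -5.99750e+01  1.50312e+02 -4.00000e-02]
{'clock': np.float64(0.15), 'joints': array([ 1.505,  0.385,  0.007, -0.   , -1.194, -0.259]), 'joint_vel': array([-0.001, -0.001,  0.003,  0.002, -0.001,  0.   ]), 'joint_efforts': array([-1.0000e-03, -3.9268e+01,  1.8858e+01,  4.1890e+00, -3.0000e-03,
        0.0000e+00]), 'position': array([199.288, 591.95 , 244.497]), 'ee_rot': array([ 0.987, -0.162, -0.   ,  0.001]), 'contact_force': array([-1.03 ,  0.398, -0.038]), 'wrist_torque': array([0.027, 0.024, 0.01 ]), 'gripper_width': np.float64(85.574)}
-0.3249030565687693 14.0
```

View pics/w1.png

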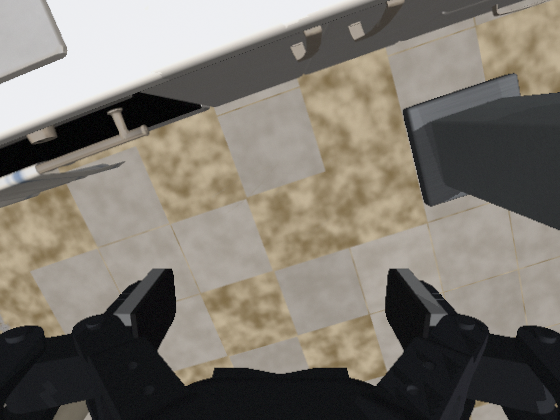

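View pics/top1.png

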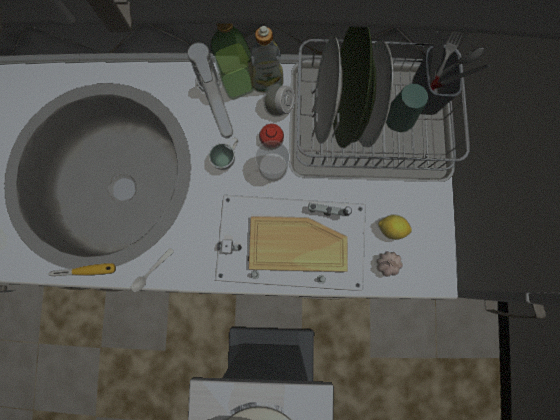

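Request:
{"op": "play_rows", "data": {
  "targets": [
    {"gripper":1,"tx":0.17,"ty":0.17,"tz":0,"spin":0},
    {"gripper":1,"tx":0.34,"ty":0.34,"tz":0,"spin":0},
    {"gripper":1,"tx":0.51,"ty":0.5,"tz":0,"spin":0},
    {"gripper":1,"tx":0.68,"ty":0.66,"tz":0,"spin":0},
    {"gripper":1,"tx":0.85,"ty":0.82,"tz":0,"spin":0},
    {"gripper":1,"tx":1.0,"ty":0.96,"tz":0,"spin":0}
  ]
}}

```text
clock: 1.0
position: [360.3, 283.1, 245.6]
ee_rot: [0.987, -0.162, 0.0, -0.0]
contact_force: [1.2, 0.0, 0.2]
gripper_width: 0.0
```

Request:
{"op": "play_rows", "data": {
  "targets": [
    {"gripper":1,"tx":0.17,"ty":0.16,"tz":0,"spin":0},
    {"gripper":1,"tx":0.34,"ty":0.32,"tz":0,"spin":0},
    {"gripper":1,"tx":0.51,"ty":0.48,"tz":0,"spin":0},
    {"gripper":1,"tx":0.68,"ty":0.64,"tz":0,"spin":0},
    {"gripper":1,"tx":0.85,"ty":0.8,"tz":0,"spin":0},
    {"gripper":1,"tx":1.0,"ty":0.96,"tz":0,"spin":0}
  ]
}}

```text
clock: 1.75
position: [520.9, -24.0, 245.4]
ee_rot: [0.987, -0.162, 0.0, -0.0]
contact_force: [0.7, 0.7, 0.6]
gripper_width: 0.2
```

Request:
{"op": "play_rows", "data": {
  "targets": [
    {"gripper":1,"tx":0.09,"ty":0.085,"tz":0,"spin":-0.18},
    {"gripper":1,"tx":0.1244,"ty":0.1174,"tz":0,"spin":-0.3624},
    {"gripper":1,"tx":0.1244,"ty":0.1174,"tz":0.2,"spin":-0.3624},
    {"gripper":1,"tx":0.1244,"ty":0.1174,"tz":0.38,"spin":-0.3624},
    {"gripper":1,"tx":0.1244,"ty":0.1174,"tz":0.38,"spin":-0.3624},
    {"gripper":1,"tx":0.1244,"ty":0.1174,"tz":0.38,"spin":-0.3624}
  ]
}}

```text
clock: 2.5
position: [541.6, -59.8, 152.0]
ee_rot: [1.0, -0.02, 0.001, 0.0]
contact_force: [0.0, 0.3, 0.5]
gripper_width: -0.1
```

```bash
python3 - <<'E'
from h import *
s=read_state();print({k:np.round(v,3) for k,v in s.items()}); q=s['ee_rot'];print(2*np.arctan2(q[1],q[0]), tcp_to_tips)
snap('wrist','w2.png');snap('top','top2.png')
im=cv2.imread('pics/top2.png')[180:300,200:430]
cv2.imwrite('pics/top2z.png',cv2.convertScaleAbs(cv2.resize(im,None,fx=3.4,fy=3.4,interpolation=cv2.INTER_CUBIC),alpha=1.5))
E
```

```text
{'clock': np.float64(2.5), 'joints': array([ 1.880e-01,  3.360e-01, -3.230e-01,  1.000e-03, -9.090e-01,
        1.343e+00]), 'joint_vel': array([ 0.001, -0.022,  0.016, -0.001,  0.004,  0.001]), 'joint_efforts': array([ -0.092, -32.623,  15.234,   3.398,  -0.036,  -0.   ]), 'position': array([541.557, -59.826, 152.035]), 'ee_rot': array([ 1.   , -0.02 ,  0.001,  0.   ]), 'contact_force': array([0.033, 0.348, 0.473]), 'wrist_torque': array([-0.013, -0.023,  0.002]), 'gripper_width': np.float64(-0.111)}
-0.03934898483648507 14.0
```

View pics/w2.png

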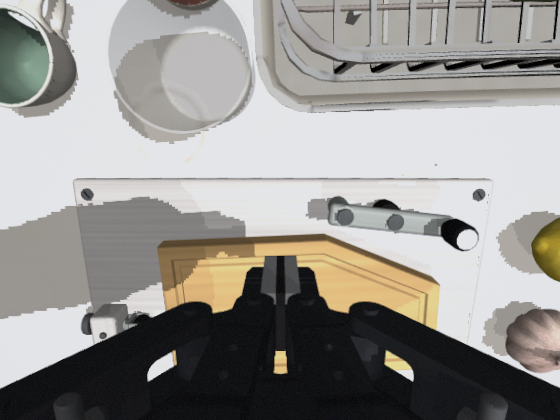

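View pics/top2z.png

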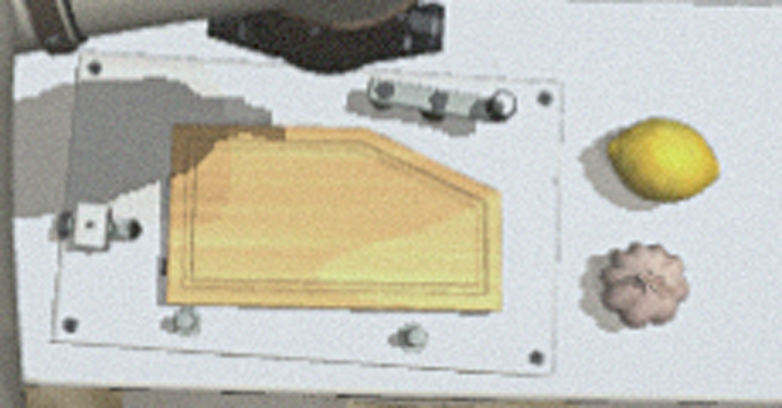

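Request:
{"op": "play_rows", "data": {
  "targets": [
    {"gripper":1,"tx":0,"ty":0,"tz":0.2,"spin":0},
    {"gripper":1,"tx":0,"ty":0,"tz":0.4,"spin":0},
    {"gripper":1,"tx":0,"ty":0,"tz":0.48,"spin":0},
    {"gripper":1,"tx":0,"ty":0,"tz":0.492,"spin":0},
    {"gripper":1,"tx":0,"ty":0,"tz":0.492,"spin":0},
    {"gripper":1,"tx":0,"ty":0,"tz":0.492,"spin":0}
  ]
}}

```text
clock: 3.35
position: [541.5, -59.7, 29.0]
ee_rot: [1.0, -0.02, 0.002, -0.0]
contact_force: [-0.3, 0.5, 0.3]
gripper_width: 0.2
```

```bash
python3 - <<'E'
from h import *
s=read_state();print({k:np.round(v,3) for k,v in s.items() if k in('clock','position','contact_force')})
snap('wrist','w3.png')
E
```

```text
{'clock': np.float64(3.35), 'position': array([541.472, -59.659,  29.036]), 'contact_force': array([-0.267,  0.518,  0.258])}
```

View pics/w3.png

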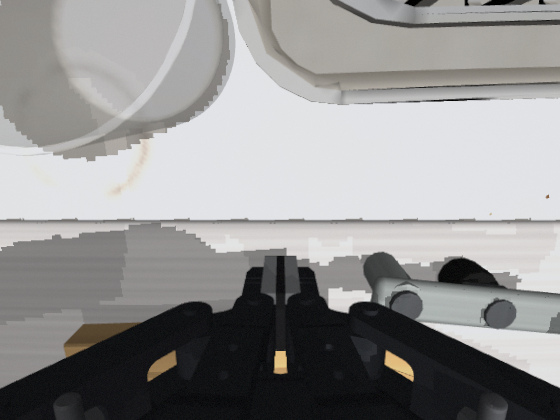

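Request:
{"op": "play_rows", "data": {
  "targets": [
    {"gripper":1,"tx":-0.01,"ty":0,"tz":0.006,"spin":0},
    {"gripper":1,"tx":-0.02,"ty":0,"tz":0.008,"spin":0},
    {"gripper":1,"tx":-0.028,"ty":0,"tz":0.008,"spin":0},
    {"gripper":1,"tx":-0.036,"ty":0,"tz":0.008,"spin":0}
  ]
}}

```text
clock: 3.9
position: [531.0, -59.5, 25.3]
ee_rot: [1.0, -0.02, -0.0, 0.0]
contact_force: [0.4, -0.6, 1.2]
gripper_width: -0.2
```

Request:
{"op": "play_rows", "data": {
  "targets": [
    {"gripper":1,"tx":-0.004,"ty":0,"tz":0,"spin":0},
    {"gripper":1,"tx":-0.008,"ty":0,"tz":0,"spin":0}
  ]
}}

```text
clock: 4.15
position: [529.4, -59.4, 25.4]
ee_rot: [1.0, -0.02, 0.0, -0.0]
contact_force: [1.8, -0.6, -1.0]
gripper_width: 0.4
```

Request:
{"op": "play_rows", "data": {
  "targets": [
    {"gripper":1,"tx":-0.004,"ty":0,"tz":0,"spin":0},
    {"gripper":1,"tx":-0.008,"ty":0,"tz":0,"spin":0},
    {"gripper":1,"tx":-0.012,"ty":0,"tz":0,"spin":0}
  ]
}}

```text
clock: 4.53
position: [526.5, -59.3, 25.4]
ee_rot: [1.0, -0.02, 0.0, -0.0]
contact_force: [1.4, 0.1, -0.9]
gripper_width: 0.0
```

Request:
{"op": "play_rows", "data": {
  "targets": [
    {"gripper":1,"tx":-0.004,"ty":0,"tz":0,"spin":0},
    {"gripper":1,"tx":-0.008,"ty":0,"tz":0,"spin":0}
  ]
}}

```text
clock: 4.78
position: [524.5, -59.2, 25.4]
ee_rot: [1.0, -0.02, 0.0, -0.0]
contact_force: [2.2, -0.8, -1.4]
gripper_width: -0.0
```

Request:
{"op": "play_rows", "data": {
  "targets": [
    {"gripper":1,"tx":-0.004,"ty":0,"tz":0,"spin":0},
    {"gripper":1,"tx":-0.008,"ty":0,"tz":0,"spin":0}
  ]
}}

```text
clock: 5.03
position: [524.2, -59.2, 26.0]
ee_rot: [1.0, -0.02, 0.002, -0.0]
contact_force: [5.8, -4.0, -2.6]
gripper_width: 0.2
```

Request:
{"op": "play_rows", "data": {
  "targets": [
    {"gripper":1,"tx":-0.003,"ty":0,"tz":0,"spin":0},
    {"gripper":1,"tx":-0.006,"ty":0,"tz":0,"spin":0}
  ]
}}

```text
clock: 5.28
position: [524.1, -59.2, 26.4]
ee_rot: [1.0, -0.019, 0.004, -0.0]
contact_force: [8.0, -4.9, -1.0]
gripper_width: 0.1
```

```bash
python3 - <<'E'
from h import *
s=read_state();print({k:np.round(v,3) for k,v in s.items() if k in('clock','position','contact_force','wrist_torque')})
snap('top','top3.png')
im=cv2.imread('pics/top3.png')[180:300,200:430]
cv2.imwrite('pics/top3z.png',cv2.convertScaleAbs(cv2.resize(im,None,fx=3.4,fy=3.4,interpolation=cv2.INTER_CUBIC),alpha=1.5))
E
```

```text
{'clock': np.float64(5.275), 'position': array([524.131, -59.206,  26.433]), 'contact_force': array([ 8.018, -4.897, -1.021]), 'wrist_torque': array([-1.332, -2.219,  0.077])}
```

View pics/top3z.png

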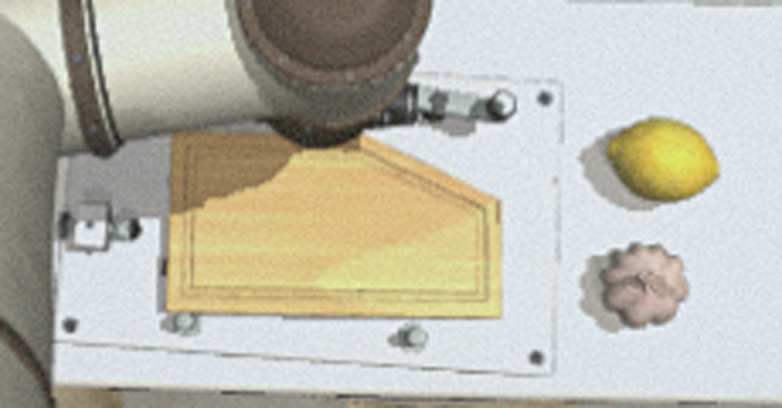

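Request:
{"op": "play_rows", "data": {
  "targets": [
    {"gripper":1,"tx":0,"ty":0.006,"tz":0,"spin":0},
    {"gripper":1,"tx":0,"ty":0.012,"tz":0,"spin":0}
  ]
}}

```text
clock: 5.58
position: [522.2, -62.2, 25.9]
ee_rot: [1.0, -0.02, 0.002, -0.0]
contact_force: [4.6, -2.5, -0.6]
gripper_width: -0.3
```

Request:
{"op": "play_rows", "data": {
  "targets": [
    {"gripper":1,"tx":0,"ty":0.006,"tz":0,"spin":0},
    {"gripper":1,"tx":0,"ty":0.012,"tz":0,"spin":0}
  ]
}}

```text
clock: 5.82
position: [520.3, -65.1, 25.3]
ee_rot: [1.0, -0.02, -0.0, -0.0]
contact_force: [1.7, 1.0, 0.9]
gripper_width: 0.3
```

Request:
{"op": "play_rows", "data": {
  "targets": [
    {"gripper":1,"tx":-0.004,"ty":0.005,"tz":0,"spin":0},
    {"gripper":1,"tx":-0.008,"ty":0.008,"tz":0,"spin":0}
  ]
}}

```text
clock: 6.08
position: [520.5, -66.1, 25.8]
ee_rot: [1.0, -0.02, 0.003, -0.001]
contact_force: [6.8, 4.8, -0.3]
gripper_width: -0.1
```

Request:
{"op": "play_rows", "data": {
  "targets": [
    {"gripper":1,"tx":-0.003,"ty":0,"tz":0,"spin":0},
    {"gripper":1,"tx":-0.006,"ty":0,"tz":0,"spin":0}
  ]
}}

```text
clock: 6.32
position: [520.3, -65.8, 26.2]
ee_rot: [1.0, -0.02, 0.004, -0.001]
contact_force: [7.8, 3.1, -1.4]
gripper_width: -0.2
```

```bash
cat >> h.py <<'E'
def look(tag):
    s=read_state();print({k:np.round(v,2).tolist() for k,v in s.items() if k in('clock','position','contact_force')})
    d=snap('top',tag+'.png')
    im=cv2.imread(f'pics/{tag}.png')[180:300,200:430]
    cv2.imwrite(f'pics/{tag}z.png',cv2.convertScaleAbs(cv2.resize(im,None,fx=3.4,fy=3.4,interpolation=cv2.INTER_CUBIC),alpha=1.5))
E
python3 -c "
from h import *
look('top4')"
```

```text
{'clock': 6.32, 'position': [520.28, -65.79, 26.24], 'contact_force': [7.82, 3.07, -1.43]}
```

View pics/top4z.png

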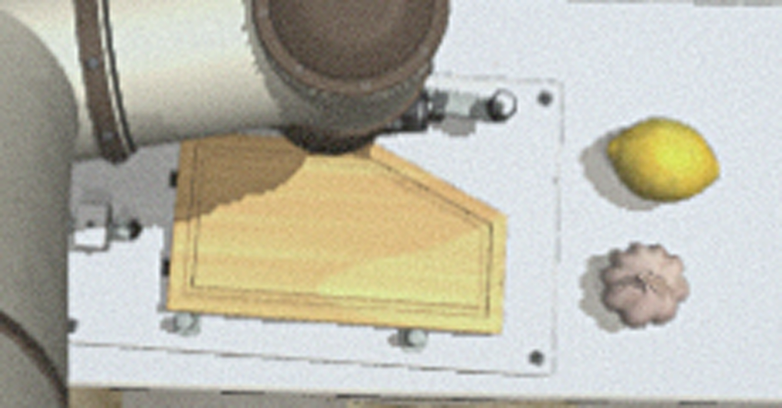

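```bash
cat >> h.py <<'E'
def edge(tag, show=True):
    d=dict(np.load(f'pics/{tag}.png.npz')); im=d['frame'].astype(float)
    sc=im[...,0]-im[...,2]
    def sub(vals,thr):
        i=np.where((vals[:-1]>=thr)&(vals[1:]<thr))[0]
        return None if len(i)==0 else i[-1]+(vals[i[-1]]-thr)/(vals[i[-1]]-vals[i[-1]+1])
    pts=[]
    for u in range(254,345,2):
        if 200<u<1000:
            v=sub(sc[225:290,u],35)
            if v is not None: pts.append(onz(d,u,225+v,20 if False else 28)[:2])
    pts=np.array([invH(p) for p in pts])
    # robust line x = a + b*y
    w=np.ones(len(pts),bool)
    for _ in range(4):
        c=np.polyfit(pts[w,1],pts[w,0],1); r=pts[:,0]-np.polyval(c,pts[:,1]); w=abs(r)<max(1.0,2*np.std(r[w]))
    rr=[]
    for v in range(250,262,1):
        x=sub(sc[v,320:365],35)
        if x is not None: rr.append(invH(onz(d,320+x,v,28))[1])
    print(tag,'front edge x at y=5: %.2f  skew(board ccw) %.4f  n=%d/%d'%(np.polyval(c,5),-c[0]*1,w.sum(),len(w)),'right end y %.2f'%np.median(rr))
E
python3 -c "
from h import *
for t in ['top0','top3','top4']: edge(t)"
```

```text
top0 front edge x at y=5: -65.28  skew(board ccw) 0.0474  n=46/46 right end y -122.18
top3 front edge x at y=5: -70.53  skew(board ccw) 0.0499  n=46/46 right end y -122.54
top4 front edge x at y=5: -73.88  skew(board ccw) -0.0037  n=46/46 right end y -125.23
```

Request:
{"op": "play_rows", "data": {
  "targets": [
    {"gripper":1,"tx":-0.002,"ty":-0.002,"tz":0,"spin":0},
    {"gripper":1,"tx":-0.002,"ty":-0.004,"tz":0,"spin":0},
    {"gripper":1,"tx":-0.002,"ty":-0.004,"tz":0,"spin":0}
  ]
}}

```text
clock: 6.75
position: [520.1, -65.2, 26.4]
ee_rot: [1.0, -0.019, 0.004, -0.0]
contact_force: [7.6, 0.3, -1.3]
gripper_width: -0.2
```

```bash
python3 -c "
from h import *
look('top5');edge('top5')
c=[540.044,-59.975,150.312,-0.04]
tx=-.036-.008-.012-.008-.008-.006-.008-.006-.002; ty=.024+.008-.004
c=apply(c,[tx,ty,.5,0]);print(c, invH(c))"
```

```text
{'clock': 6.75, 'position': [520.08, -65.21, 26.39], 'contact_force': [7.58, 0.31, -1.28]}
top5 front edge x at y=5: -74.12  skew(board ccw) 0.0004  n=46/46 right end y -125.06
[ 5.16283e+02 -6.60300e+01  2.53120e+01 -4.00000e-02] [53.53478678 -2.66461883]
```

Request:
{"op": "play_rows", "data": {
  "targets": [
    {"gripper":1,"tx":0.02,"ty":0,"tz":0,"spin":0},
    {"gripper":1,"tx":0.05,"ty":0,"tz":0,"spin":0},
    {"gripper":1,"tx":0.08,"ty":0,"tz":-0.03,"spin":0},
    {"gripper":1,"tx":0.08,"ty":0,"tz":-0.2,"spin":0},
    {"gripper":1,"tx":0.08,"ty":0,"tz":-0.35,"spin":0},
    {"gripper":1,"tx":0.08,"ty":0,"tz":-0.35,"spin":0}
  ]
}}

```text
clock: 7.55
position: [538.4, -66.7, 116.3]
ee_rot: [1.0, -0.02, 0.003, -0.0]
contact_force: [0.6, -0.1, -0.0]
gripper_width: 0.7
```

```bash
python3 -c "
from h import *
c=apply([516.283,-66.03,25.312,-.04],[.08,0,-.35,0]);print(c)
t=H(-22,-150);t=[t[0],t[1],112.8,c[3]-np.pi/4];print(t,step(c,t))"
```

```text
[ 5.36267e+02 -6.68300e+01  1.12812e+02 -4.00000e-02]
[np.float64(434.8447009008442), np.float64(-210.18624162135546), 112.8, np.float64(-0.8253981633974483)] [-0.3824  0.5892  0.      1.    ]
```

Request:
{"op": "play_rows", "data": {
  "targets": [
    {"gripper":1,"tx":-0.06,"ty":0.1,"tz":0,"spin":0.2},
    {"gripper":1,"tx":-0.14,"ty":0.22,"tz":0,"spin":0.4},
    {"gripper":1,"tx":-0.22,"ty":0.34,"tz":0,"spin":0.6},
    {"gripper":1,"tx":-0.3,"ty":0.46,"tz":0,"spin":0.8},
    {"gripper":1,"tx":-0.3824,"ty":0.5892,"tz":0,"spin":1.0}
  ]
}}

```text
clock: 8.18
position: [433.4, -210.8, 112.2]
ee_rot: [0.915, -0.403, -0.001, 0.0]
contact_force: [0.5, -0.1, -0.4]
gripper_width: -0.3
```

Request:
{"op": "play_rows", "data": {
  "targets": [
    {"gripper":1,"tx":0,"ty":0,"tz":0,"spin":0.2},
    {"gripper":1,"tx":0,"ty":0,"tz":0,"spin":0.4},
    {"gripper":1,"tx":0,"ty":0,"tz":0,"spin":0.6},
    {"gripper":1,"tx":0,"ty":0,"tz":0,"spin":0.8},
    {"gripper":1,"tx":0,"ty":0,"tz":0,"spin":1.0},
    {"gripper":1,"tx":0,"ty":0,"tz":0,"spin":1.0}
  ]
}}

```text
clock: 8.93
position: [434.3, -210.0, 112.2]
ee_rot: [-0.693, 0.721, 0.001, -0.001]
contact_force: [-0.1, 0.6, 0.5]
gripper_width: -0.2
```

```bash
python3 -c "
from h import *
look('top6');edge('top6');s=read_state();q=s['ee_rot'];print(2*np.arctan2(q[1],q[0]),s['joints'].round(2)); snap('wrist','w6.png');print(invH(s['position']))"
```

```text
{'clock': 8.93, 'position': [434.28, -210.01, 112.2], 'contact_force': [-0.06, 0.63, 0.48]}
top6 front edge x at y=5: -71.66  skew(board ccw) -0.0178  n=12/12 right end y -115.95
4.674648373911106 [-0.11  0.3  -0.51 -0.   -0.76  0.08]
[ -22.44144399 -149.88035409]
```

View pics/top6z.png

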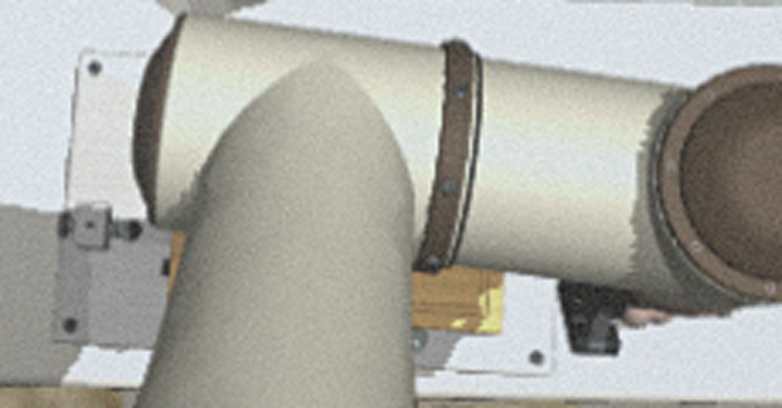

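View pics/w6.png

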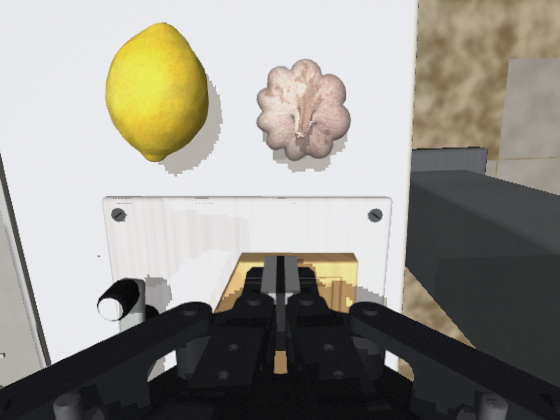

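Request:
{"op": "play_rows", "data": {
  "targets": [
    {"gripper":1,"tx":0,"ty":0,"tz":0.15,"spin":0},
    {"gripper":1,"tx":0,"ty":0,"tz":0.28,"spin":0},
    {"gripper":1,"tx":0,"ty":0,"tz":0.35,"spin":0},
    {"gripper":1,"tx":0,"ty":0,"tz":0.35,"spin":0},
    {"gripper":1,"tx":0,"ty":0,"tz":0.35,"spin":0}
  ]
}}

```text
clock: 9.65
position: [435.3, -210.2, 25.8]
ee_rot: [-0.693, 0.721, -0.0, 0.0]
contact_force: [-0.7, 0.4, 0.7]
gripper_width: 0.2
```

Request:
{"op": "play_rows", "data": {
  "targets": [
    {"gripper":1,"tx":-0.01,"ty":0,"tz":0.0,"spin":0},
    {"gripper":1,"tx":-0.02,"ty":0,"tz":0.0,"spin":0},
    {"gripper":1,"tx":-0.03,"ty":0,"tz":0.0,"spin":0},
    {"gripper":1,"tx":-0.04,"ty":0,"tz":0.0,"spin":0}
  ]
}}

```text
clock: 10.15
position: [435.5, -199.9, 25.5]
ee_rot: [-0.693, 0.721, -0.0, 0.0]
contact_force: [-0.7, -0.3, 0.5]
gripper_width: -0.4
```

Request:
{"op": "play_rows", "data": {
  "targets": [
    {"gripper":1,"tx":-0.004,"ty":0,"tz":0.0,"spin":0},
    {"gripper":1,"tx":-0.008,"ty":0,"tz":0.0,"spin":0},
    {"gripper":1,"tx":-0.012,"ty":0,"tz":0.0,"spin":0}
  ]
}}

```text
clock: 10.52
position: [435.5, -197.2, 25.3]
ee_rot: [-0.693, 0.721, -0.0, -0.0]
contact_force: [-0.4, -2.0, -0.1]
gripper_width: -0.6
```

Request:
{"op": "play_rows", "data": {
  "targets": [
    {"gripper":1,"tx":-0.004,"ty":0.002,"tz":0.0,"spin":0},
    {"gripper":1,"tx":-0.009,"ty":0.004,"tz":0.0,"spin":0},
    {"gripper":1,"tx":-0.014,"ty":0.004,"tz":0.0,"spin":0},
    {"gripper":1,"tx":-0.019,"ty":0.004,"tz":0.0,"spin":0}
  ]
}}

```text
clock: 11.02
position: [435.3, -192.3, 25.5]
ee_rot: [-0.693, 0.721, -0.001, 0.0]
contact_force: [1.5, -3.0, -1.1]
gripper_width: -0.2
```

Request:
{"op": "play_rows", "data": {
  "targets": [
    {"gripper":1,"tx":-0.005,"ty":0,"tz":0.0,"spin":0},
    {"gripper":1,"tx":-0.01,"ty":0,"tz":0.0,"spin":0},
    {"gripper":1,"tx":-0.015,"ty":0,"tz":0.0,"spin":0},
    {"gripper":1,"tx":-0.02,"ty":0,"tz":0.0,"spin":0}
  ]
}}

```text
clock: 11.52
position: [435.2, -187.3, 25.4]
ee_rot: [-0.693, 0.721, -0.0, 0.0]
contact_force: [2.2, -3.6, -1.3]
gripper_width: 0.0
```

```bash
python3 -c "
from h import *
look('top7');s=read_state(); snap('wrist','w7.png');print(invH(s['position']))"
```

```text
{'clock': 11.52, 'position': [435.24, -187.31, 25.43], 'contact_force': [2.23, -3.56, -1.33]}
[ -22.62976368 -127.00407617]
```

View pics/top7z.png

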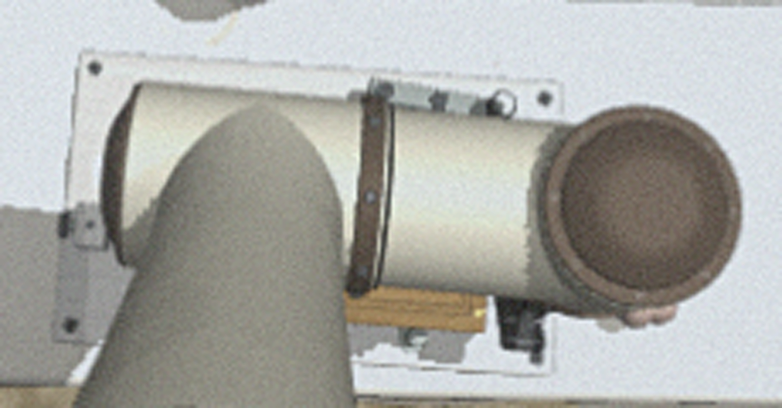

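Request:
{"op": "play_rows", "data": {
  "targets": [
    {"gripper":1,"tx":-0.005,"ty":0,"tz":0.0,"spin":0},
    {"gripper":1,"tx":-0.01,"ty":0,"tz":0.0,"spin":0},
    {"gripper":1,"tx":-0.015,"ty":0,"tz":0.0,"spin":0},
    {"gripper":1,"tx":-0.02,"ty":0,"tz":0.0,"spin":0}
  ]
}}

```text
clock: 12.12
position: [435.1, -182.3, 25.4]
ee_rot: [-0.693, 0.721, -0.0, -0.0]
contact_force: [1.5, -4.7, 0.7]
gripper_width: 0.3
```

Request:
{"op": "play_rows", "data": {
  "targets": [
    {"gripper":1,"tx":-0.004,"ty":0,"tz":0.0,"spin":0},
    {"gripper":1,"tx":-0.008,"ty":0,"tz":0.0,"spin":0}
  ]
}}

```text
clock: 12.38
position: [435.2, -180.3, 25.4]
ee_rot: [-0.693, 0.721, -0.0, 0.0]
contact_force: [1.6, -4.9, 2.1]
gripper_width: 0.3
```

Request:
{"op": "play_rows", "data": {
  "targets": [
    {"gripper":1,"tx":-0.004,"ty":0,"tz":0.0,"spin":0},
    {"gripper":1,"tx":-0.008,"ty":0,"tz":0.0,"spin":0}
  ]
}}

```text
clock: 12.62
position: [435.3, -178.3, 25.4]
ee_rot: [-0.693, 0.721, -0.0, 0.0]
contact_force: [1.4, -5.4, 2.3]
gripper_width: -0.2
```

Request:
{"op": "play_rows", "data": {
  "targets": [
    {"gripper":1,"tx":-0.004,"ty":0,"tz":0.0,"spin":0},
    {"gripper":1,"tx":-0.008,"ty":0,"tz":0.0,"spin":0}
  ]
}}

```text
clock: 12.88
position: [435.5, -176.4, 25.4]
ee_rot: [-0.693, 0.721, -0.0, 0.0]
contact_force: [2.4, -6.3, -0.6]
gripper_width: -0.3
```

Request:
{"op": "play_rows", "data": {
  "targets": [
    {"gripper":1,"tx":-0.003,"ty":0,"tz":0.0,"spin":0},
    {"gripper":1,"tx":-0.006,"ty":0,"tz":0.0,"spin":0}
  ]
}}

```text
clock: 13.12
position: [435.4, -176.0, 25.4]
ee_rot: [-0.693, 0.721, -0.0, -0.001]
contact_force: [1.8, -17.1, -0.7]
gripper_width: -0.1
```

```bash
python3 -c "
from h import *
look('top8');s=read_state(); snap('scene','s8.png');print(invH(s['position']),s['contact_force'])
im=cv2.imread('pics/s8.png')[190:300,180:360];cv2.imwrite('pics/s8z.png',cv2.resize(im,None,fx=4.4,fy=4.4,interpolation=cv2.INTER_CUBIC))"
```

```text
{'clock': 13.12, 'position': [435.42, -176.0, 25.42], 'contact_force': [1.79, -17.07, -0.73]}
[ -22.78254394 -115.86668713] [  1.24863096 -13.72653334   1.20201475]
```

View pics/top8z.png

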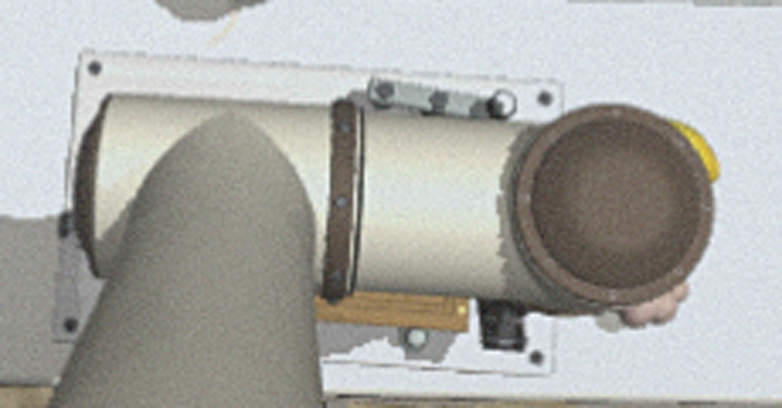

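View pics/s8z.png

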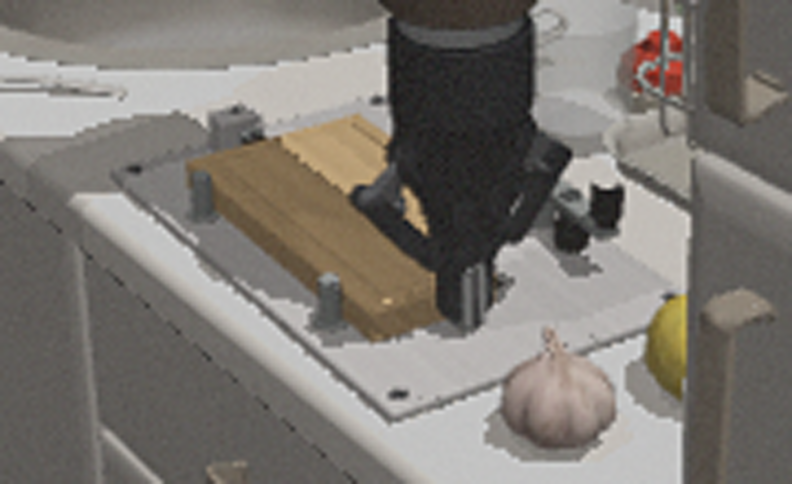

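Request:
{"op": "play_rows", "data": {
  "targets": [
    {"gripper":1,"tx":0.002,"ty":0,"tz":0.0,"spin":0},
    {"gripper":1,"tx":0.002,"ty":0,"tz":0.0,"spin":0}
  ]
}}

```text
clock: 13.48
position: [435.4, -176.1, 25.4]
ee_rot: [-0.693, 0.721, -0.0, -0.0]
contact_force: [2.5, -10.1, 0.1]
gripper_width: -0.2
```

```bash
python3 -c "
from h import *
look('top9')
d=dict(np.load('pics/top9.png.npz')); im=d['frame'].astype(float); sc=im[...,0]-im[...,2]
pts=[]
for u in range(296,334):
    v=sc[255:290,u]; i=np.where((v[:-1]>=18)&(v[1:]<18))[0]
    if len(i): i=i[-1]; pts.append(invH(onz(d,u,255+i+(v[i]-18)/(v[i]-v[i+1]),28)))
pts=np.array(pts); c=np.polyfit(pts[:,1],pts[:,0],1); print(len(pts),c,pts[[0,-1]],np.polyval(c,-70))"
```

```text
{'clock': 13.48, 'position': [435.43, -176.14, 25.41], 'contact_force': [2.51, -10.1, 0.07]}
38 [ 9.03874461e-03 -7.39482971e+01] [[-74.06791504 -12.15123758]
 [-74.67994433 -94.40510669]] -74.58100919238149
```

Request:
{"op": "play_rows", "data": {
  "targets": [
    {"gripper":1,"tx":0.01,"ty":0,"tz":0.0,"spin":0},
    {"gripper":1,"tx":0.03,"ty":-0.002,"tz":0.0,"spin":0},
    {"gripper":1,"tx":0.05,"ty":-0.004,"tz":0.0,"spin":0},
    {"gripper":1,"tx":0.06,"ty":-0.004,"tz":-0.1,"spin":0},
    {"gripper":1,"tx":0.06,"ty":-0.004,"tz":-0.3,"spin":0},
    {"gripper":1,"tx":0.06,"ty":-0.004,"tz":-0.4,"spin":0}
  ]
}}

```text
clock: 14.28
position: [436.4, -190.5, 127.5]
ee_rot: [-0.693, 0.721, -0.001, 0.001]
contact_force: [0.4, -0.3, -0.2]
gripper_width: 0.2
```

```bash
python3 -c "
from h import *
c=[536.267,-66.83,112.812,-.04]
c=apply(c,[-.3824,.5892,0,1]);c=apply(c,[0,0,0,1]);c=apply(c,[-.04-.012-.019-.02-.02-.024-.006+.002+.06,.004-.004,.35-.4,0])
print(c,read_state()['position'])
k=H(70,-114.5); t=[k[0],k[1],c[2],c[3]]; print(t,step(c,t))"
```

```text
[ 435.627 -190.454  125.312   -1.61 ] [ 436.41786303 -190.52558706  127.47748353]
[np.float64(528.2066167008843), np.float64(-178.44033356777766), np.float64(125.312), np.float64(-1.61)] [-0.0625 -0.3682 -0.     -0.    ]
```

Request:
{"op": "play_rows", "data": {
  "targets": [
    {"gripper":0.2,"tx":-0.02,"ty":-0.12,"tz":0,"spin":0},
    {"gripper":0.2,"tx":-0.04,"ty":-0.24,"tz":0,"spin":0},
    {"gripper":0.2,"tx":-0.0625,"ty":-0.34,"tz":0,"spin":0},
    {"gripper":0.2,"tx":-0.0625,"ty":-0.3682,"tz":0,"spin":0},
    {"gripper":0.2,"tx":-0.0625,"ty":-0.3682,"tz":0,"spin":0}
  ]
}}

```text
clock: 14.9
position: [527.7, -178.5, 124.8]
ee_rot: [-0.693, 0.721, 0.001, -0.0]
contact_force: [-0.3, 0.1, -1.2]
gripper_width: 34.1
```

```bash
python3 -c "
from h import *
look('top10');edge('top10');s=read_state(); snap('wrist','w10.png');print(s['gripper_width'])"
```

```text
{'clock': 14.9, 'position': [527.74, -178.45, 124.76], 'contact_force': [-0.29, 0.11, -1.19]}
top10 front edge x at y=5: -73.41  skew(board ccw) -0.0059  n=18/21 right end y -103.62
33.765497187740294
```

View pics/top10z.png

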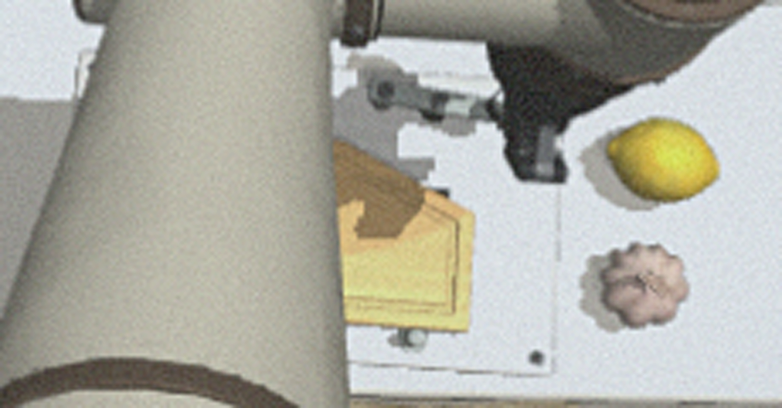

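View pics/w10.png

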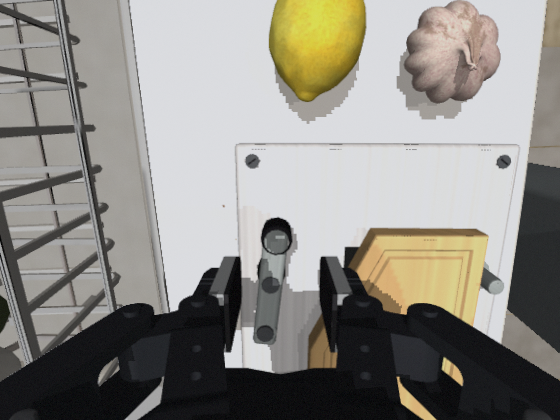

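```bash
python3 -c "
from h import *
d=dict(np.load('pics/w10.png.npz'))
im=d['frame'][190:350,230:320];cv2.imwrite('pics/w10z.png',cv2.resize(im[...,::-1],None,fx=3.7,fy=3.7,interpolation=cv2.INTER_CUBIC))
D=d['depth'];print(D[225:255:5,265:290:5])
p=onz(d,277,240,68);print(p,invH(p)); p=onz(d,265,333,45);print(p,invH(p)); p=onz(d,280.,215.2,68)
print(proj(d,[527.7,-178.5,124.8-124.8+68]))"
```

```text
[[209.48486 199.33575 196.95892 197.48856 200.1707 ]
 [197.53793 194.29433 193.13655 194.82587 195.03745]
 [195.16112 222.42387 222.06137 222.4222  223.39247]
 [224.56487 222.76445 222.82645 222.07776 223.53773]
 [223.76128 222.68242 223.35764 223.59941 225.63776]
 [225.91731 225.82686 224.92128 224.82776 226.13303]]
[ 529.64268954 -180.76751266   68.        ] [  71.52912023 -116.76712573]
[ 541.0905649  -107.31556544   45.        ] [ 79.99361749 -42.91189783]
(np.float64(280.6925884788889), np.float64(243.74327157997993))
```

View pics/w10z.png

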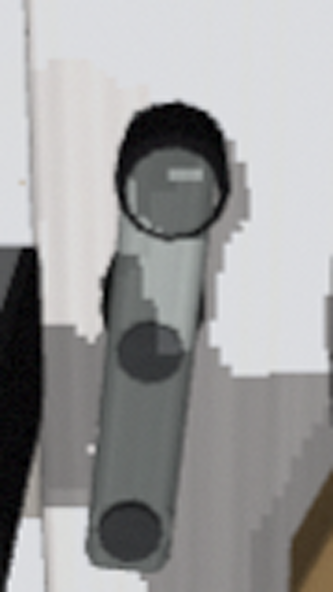

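```bash
python3 -c "
from h import *
for n,(v0,v1,u0,u1) in {'w2':(222,256,440,486),'w10':(212,262,258,298)}.items():
    d=dict(np.load(f'pics/{n}.png.npz')); D=d['depth'];M=np.linalg.inv(d['world_to_cam'])
    print(n)
    for v in range(v0,v1,4):
        r=[]
        for u in range(u0,u1,4):
            o,rr=ray(d,u,v); R=d['world_to_cam'][:3,:3]; p=o+rr*D[v,u]
            r.append((int(p[2]),int(d['frame'][v,u].mean())))
        print(v,r)
"
```

```text
w2
222 [(41, 98), (41, 33), (50, 8), (52, 7), (55, 14), (56, 10), (6, 88), (7, 229), (6, 228), (7, 229), (7, 229), (5, 229)]
226 [(41, 103), (49, 5), (54, 11), (56, 11), (59, 7), (63, 13), (65, 20), (65, 23), (7, 156), (7, 229), (6, 229), (6, 230)]
230 [(47, 120), (52, 9), (57, 13), (61, 12), (63, 16), (65, 21), (67, 180), (7, 223), (66, 165), (65, 152), (6, 229), (6, 227)]
234 [(49, 109), (54, 12), (59, 5), (62, 9), (66, 18), (6, 229), (7, 229), (5, 230), (8, 229), (7, 203), (7, 229), (6, 224)]
238 [(5, 229), (54, 11), (60, 8), (65, 15), (65, 51), (6, 229), (6, 228), (6, 229), (7, 229), (6, 229), (6, 228), (5, 214)]
242 [(7, 230), (7, 229), (57, 31), (64, 14), (66, 70), (6, 230), (6, 229), (7, 229), (6, 229), (66, 201), (5, 230), (0, 224)]
246 [(6, 230), (6, 230), (6, 230), (59, 134), (66, 17), (6, 229), (7, 229), (6, 230), (6, 226), (7, 224), (6, 229), (-1, 228)]
250 [(8, 230), (7, 229), (7, 230), (6, 229), (6, 226), (64, 117), (66, 102), (7, 168), (6, 229), (5, 228), (6, 229), (0, 230)]
254 [(6, 227), (7, 227), (7, 227), (6, 228), (7, 228), (7, 228), (7, 229), (6, 228), (6, 227), 
[... 725 characters left out ...]
, (41, 156), (40, 87), (65, 19), (6, 144)]
240 [(7, 215), (66, 20), (39, 135), (41, 98), (41, 95), (41, 106), (40, 108), (40, 87), (65, 15), (7, 143)]
244 [(6, 215), (65, 66), (40, 138), (40, 102), (40, 108), (40, 108), (39, 107), (39, 83), (65, 31), (6, 142)]
248 [(7, 214), (7, 140), (67, 72), (40, 100), (40, 107), (40, 106), (39, 104), (39, 69), (7, 136), (5, 142)]
252 [(7, 215), (38, 127), (40, 148), (67, 52), (42, 101), (40, 93), (40, 55), (39, 103), (6, 147), (7, 174)]
256 [(6, 215), (37, 126), (40, 165), (42, 163), (40, 169), (40, 164), (40, 156), (37, 123), (8, 182), (6, 220)]
260 [(6, 215), (39, 85), (41, 101), (42, 168), (41, 168), (41, 165), (40, 152), (6, 141), (5, 181), (7, 220)]
```

Request:
{"op": "play_rows", "data": {
  "targets": [
    {"gripper":0.2,"tx":0.004,"ty":-0.005,"tz":0.1,"spin":0},
    {"gripper":0.2,"tx":0.004,"ty":-0.005,"tz":0.2,"spin":0},
    {"gripper":0.2,"tx":0.004,"ty":-0.005,"tz":0.26,"spin":0},
    {"gripper":0.2,"tx":0.004,"ty":-0.005,"tz":0.26,"spin":0},
    {"gripper":0.2,"tx":0.004,"ty":-0.005,"tz":0.26,"spin":0}
  ]
}}

```text
clock: 15.62
position: [530.1, -179.6, 61.1]
ee_rot: [-0.693, 0.721, -0.001, 0.0]
contact_force: [-0.1, -0.0, 0.3]
gripper_width: 34.3
```

```bash
python3 -c "
from h import *
c=apply([435.627,-190.454,125.312,-1.61],[-.0625,-.3682,0,0]);c=apply(c,[.004,-.005,.26,0]);print(c,invH(c),invH(read_state()['position']))
def pose(b,lead):
    K=np.array([79-75*np.sin(b),-40.5-75*np.cos(b)])+lead*np.array([-np.cos(b),np.sin(b)])
    h=H(*K); return np.array([h[0],h[1],60.3,A-np.pi/2-b])
snap('wrist','w11.png')
cur=c
seq=[(.16,6),(.26,8),(.36,8),(.46,8),(.56,8),(.66,8),(.76,8),(.86,8),(.96,8)]
for b,l in seq: print(b,step(cur,pose(b,l)))
"
```

```text
[ 529.429 -179.497   60.312   -1.61 ] [  71.26416422 -115.50630696] [  71.95883678 -115.61175171]
0.16 [-0.0077  0.0405  0.      0.2054]
0.26 [-0.0184  0.0771  0.      0.3327]
0.36 [-0.0307  0.1046  0.      0.46  ]
0.46 [-0.0456  0.1309  0.      0.5873]
0.56 [-0.063   0.1554  0.      0.7147]
0.66 [-0.0829  0.1782  0.      0.842 ]
0.76 [-0.1049  0.1988  0.      0.9693]
0.86 [-0.1288  0.2171  0.      1.0966]
0.96 [-0.1545  0.233   0.      1.224 ]
```

View pics/w11.png

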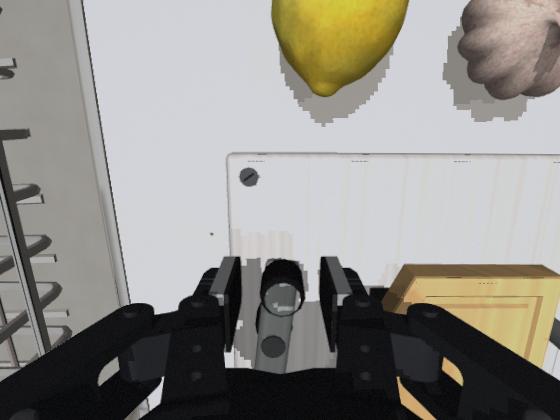

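Request:
{"op": "play_rows", "data": {
  "targets": [
    {"gripper":0.2,"tx":-0.0035,"ty":0.02,"tz":0,"spin":0.12},
    {"gripper":0.2,"tx":-0.0077,"ty":0.0405,"tz":0,"spin":0.2054},
    {"gripper":0.2,"tx":-0.013,"ty":0.059,"tz":0,"spin":0.27},
    {"gripper":0.2,"tx":-0.0184,"ty":0.0771,"tz":0,"spin":0.3327}
  ]
}}

```text
clock: 16.18
position: [512.8, -174.5, 61.7]
ee_rot: [-0.592, 0.806, -0.002, 0.002]
contact_force: [3.4, -1.7, -2.6]
gripper_width: 34.3
```

```bash
cat >> h.py <<'E'
def pose(b,lead,R=75):
    K=np.array([79-R*np.sin(b),-40.5-R*np.cos(b)])+lead*np.array([-np.cos(b),np.sin(b)])
    h=H(*K); return np.array([h[0],h[1],60.3,A-np.pi/2-b])
E
python3 -c "
from h import *
cur=apply([529.429,-179.497,60.312,-1.61],[-.0184,.0771,0,.3327]);print(cur)
for b in np.arange(.31,.94,.05): print(round(b,2),step(cur,pose(b,8)))"
```

```text
[ 510.349 -174.145   60.312   -1.871]
0.31 [-0.002   0.0149  0.      0.064 ]
0.36 [-0.0047  0.0298  0.      0.1277]
0.41 [-0.0082  0.0445  0.      0.1914]
0.46 [-0.0124  0.0589  0.      0.255 ]
0.51 [-0.0173  0.0732  0.      0.3187]
0.56 [-0.0229  0.0872  0.      0.3823]
0.61 [-0.0292  0.1009  0.      0.446 ]
0.66 [-0.0362  0.1143  0.      0.5097]
0.71 [-0.0439  0.1273  0.      0.5733]
0.76 [-0.0521  0.1399  0.      0.637 ]
0.81 [-0.0611  0.1521  0.      0.7007]
0.86 [-0.0706  0.1638  0.      0.7643]
0.91 [-0.0806  0.175   0.      0.828 ]
```

Contact made at about 3.5 N; continue the swing.

Request:
{"op": "play_rows", "data": {
  "targets": [
    {"gripper":0.2,"tx":-0.002,"ty":0.0149,"tz":0,"spin":0.064},
    {"gripper":0.2,"tx":-0.0047,"ty":0.0298,"tz":0,"spin":0.1277},
    {"gripper":0.2,"tx":-0.0082,"ty":0.0445,"tz":0,"spin":0.1914},
    {"gripper":0.2,"tx":-0.0124,"ty":0.0589,"tz":0,"spin":0.255},
    {"gripper":0.2,"tx":-0.0173,"ty":0.0732,"tz":0,"spin":0.3187},
    {"gripper":0.2,"tx":-0.0229,"ty":0.0872,"tz":0,"spin":0.3823}
  ]
}}

```text
clock: 16.92
position: [493.1, -162.9, 61.6]
ee_rot: [-0.465, 0.885, -0.002, 0.002]
contact_force: [1.5, -3.1, -2.0]
gripper_width: 34.1
```

```bash
python3 -c "
from h import *
cur=apply([510.349,-174.145,60.312,-1.871],[-.0229,.0872,0,.3823]);print(cur);s=read_state();print(s['position'],s['contact_force'])
snap('wrist','w12.png')
for b in np.arange(.61,1.25,.05): print(round(b,2),step(cur,pose(b,8)))"
```

```text
[ 491.217 -162.229   60.312   -2.171]
[ 493.06987736 -162.88308577   61.63954305] [ 1.45910126 -3.08415304 -2.02965942]
0.61 [-0.002  0.015  0.     0.064]
0.66 [-0.0047  0.0298  0.      0.1277]
0.71 [-0.0082  0.0445  0.      0.1914]
0.76 [-0.0124  0.059   0.      0.255 ]
0.81 [-0.0173  0.0732  0.      0.3187]
0.86 [-0.0229  0.0872  0.      0.3823]
0.91 [-0.0292  0.1009  0.      0.446 ]
0.96 [-0.0362  0.1143  0.      0.5097]
1.01 [-0.0438  0.1273  0.      0.5733]
1.06 [-0.0521  0.1399  0.      0.637 ]
1.11 [-0.061   0.1521  0.      0.7007]
1.16 [-0.0705  0.1638  0.      0.7643]
1.21 [-0.0806  0.175   0.      0.828 ]
```

View pics/w12.png

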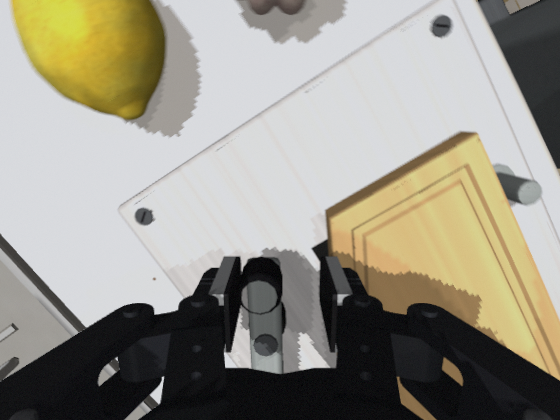

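Request:
{"op": "play_rows", "data": {
  "targets": [
    {"gripper":0.2,"tx":-0.002,"ty":0.015,"tz":0,"spin":0.064},
    {"gripper":0.2,"tx":-0.0047,"ty":0.0298,"tz":0,"spin":0.1277},
    {"gripper":0.2,"tx":-0.0082,"ty":0.0445,"tz":0,"spin":0.1914},
    {"gripper":0.2,"tx":-0.0124,"ty":0.059,"tz":0,"spin":0.255},
    {"gripper":0.2,"tx":-0.0173,"ty":0.0732,"tz":0,"spin":0.3187},
    {"gripper":0.2,"tx":-0.0229,"ty":0.0872,"tz":0,"spin":0.3823},
    {"gripper":0.2,"tx":-0.0292,"ty":0.1009,"tz":0,"spin":0.446},
    {"gripper":0.2,"tx":-0.0362,"ty":0.1143,"tz":0,"spin":0.5097}
  ]
}}

```text
clock: 17.98
position: [473.8, -139.1, 61.6]
ee_rot: [-0.28, 0.96, -0.001, 0.001]
contact_force: [-0.2, -4.7, 1.4]
gripper_width: 34.1
```

```bash
python3 -c "
from h import *
cur=apply([491.217,-162.229,60.312,-2.171],[-.0362,.1143,0,.5097]);print(cur);s=read_state();print(s['position'],s['contact_force'])
snap('wrist','w13.png')
for b in np.arange(.98,1.6,.02): print(round(b,2),step(cur,pose(b,8)))"
```

```text
[ 472.748 -138.621   60.312   -2.571]
[ 473.80718415 -139.13612266   61.58239985] [-0.18080019 -4.67026903  1.38123166]
0.98 [-0.0007  0.006   0.      0.0258]
1.0 [-0.0015  0.012   0.      0.0513]
1.02 [-0.0025  0.0179  0.      0.0768]
1.04 [-0.0035  0.0239  0.      0.1022]
1.06 [-0.0047  0.0298  0.      0.1277]
1.08 [-0.006   0.0357  0.      0.1532]
1.1 [-0.0074  0.0415  0.      0.1786]
1.12 [-0.0089  0.0474  0.      0.2041]
1.14 [-0.0106  0.0532  0.      0.2296]
1.16 [-0.0123  0.059   0.      0.255 ]
1.18 [-0.0142  0.0647  0.      0.2805]
1.2 [-0.0162  0.0704  0.      0.306 ]
1.22 [-0.0183  0.076   0.      0.3314]
1.24 [-0.0205  0.0817  0.      0.3569]
1.26 [-0.0229  0.0872  0.      0.3823]
1.28 [-0.0253  0.0927  0.      0.4078]
1.3 [-0.0279  0.0982  0.      0.4333]
1.32 [-0.0305  0.1036  0.      0.4587]
1.34 [-0.0333  0.109   0.      0.4842]
1.36 [-0.0362  0.1143  0.      0.5097]
1.38 [-0.0391  0.1195  0.      0.5351]
1.4 [-0.0422  0.1247  0.      0.5606]
1.42 [-0.0454  0.1298  0.      0.5861]
1.44 [-0.0487  0.1349  0.      0.6115]
1.46 [-0.0521  0.1399  0.      0.637 ]
1.48 [-0.0556  0.1448  0.      0.6625]
1.5 [-0.0592  0.1497  0.      0.6879]
1.52 [-0.0629  0.1544  0.      0.7134]
1.54 [-0.0666  0.1592  0.      0.7389]
1.56 [-0.0705  0.1638  0.      0.7643]
1.58 [-0.0745  0.1683  0.      0.7898]
1.6 [-0.0785  0.1728  0.      0.8153]
```

View pics/w13.png

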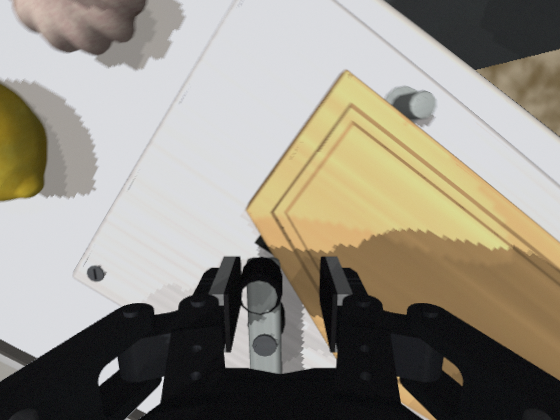

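Request:
{"op": "play_rows", "data": {
  "targets": [
    {"gripper":0.2,"tx":-0.0015,"ty":0.012,"tz":0,"spin":0.0513},
    {"gripper":0.2,"tx":-0.0035,"ty":0.0239,"tz":0,"spin":0.1022},
    {"gripper":0.2,"tx":-0.006,"ty":0.0357,"tz":0,"spin":0.1532},
    {"gripper":0.2,"tx":-0.0089,"ty":0.0474,"tz":0,"spin":0.2041},
    {"gripper":0.2,"tx":-0.0123,"ty":0.059,"tz":0,"spin":0.255},
    {"gripper":0.2,"tx":-0.0162,"ty":0.0704,"tz":0,"spin":0.306},
    {"gripper":0.2,"tx":-0.0205,"ty":0.0817,"tz":0,"spin":0.3569},
    {"gripper":0.2,"tx":-0.0253,"ty":0.0927,"tz":0,"spin":0.4078}
  ]
}}

```text
clock: 19.02
position: [466.5, -116.0, 61.4]
ee_rot: [-0.124, 0.992, -0.0, 0.001]
contact_force: [0.3, -3.6, 3.6]
gripper_width: 34.0
```

```bash
python3 -c "
from h import *
cur=apply([472.748,-138.621,60.312,-2.571],[-.0253,.0927,0,.4078]);print(cur);s=read_state();print(s['position'],s['contact_force'])
look('top14');edge('top14');snap('wrist','w14.png')
for b in np.arange(1.30,1.66,.02): print(round(b,2),step(cur,pose(b,8)))"
```

```text
[ 465.553 -115.701   60.312   -2.891]
[ 466.4950523  -116.00296357   61.42527855] [ 0.30207004 -3.5890951   3.55416655]
{'clock': 19.02, 'position': [466.5, -116.0, 61.43], 'contact_force': [0.3, -3.59, 3.55]}
top14 front edge x at y=5: -73.24  skew(board ccw) -0.0081  n=40/43 right end y -103.64
1.3 [-0.0007  0.006   0.      0.0258]
1.32 [-0.0015  0.012   0.      0.0513]
1.34 [-0.0025  0.018   0.      0.0768]
1.36 [-0.0035  0.0239  0.      0.1022]
1.38 [-0.0047  0.0298  0.      0.1277]
1.4 [-0.006   0.0357  0.      0.1532]
1.42 [-0.0074  0.0416  0.      0.1786]
1.44 [-0.0089  0.0474  0.      0.2041]
1.46 [-0.0106  0.0532  0.      0.2296]
1.48 [-0.0124  0.059   0.      0.255 ]
1.5 [-0.0142  0.0647  0.      0.2805]
1.52 [-0.0162  0.0704  0.      0.306 ]
1.54 [-0.0183  0.0761  0.      0.3314]
1.56 [-0.0206  0.0817  0.      0.3569]
1.58 [-0.0229  0.0873  0.      0.3823]
1.6 [-0.0253  0.0928  0.      0.4078]
1.62 [-0.0279  0.0982  0.      0.4333]
1.64 [-0.0305  0.1037  0.      0.4587]
```

View pics/w14.png

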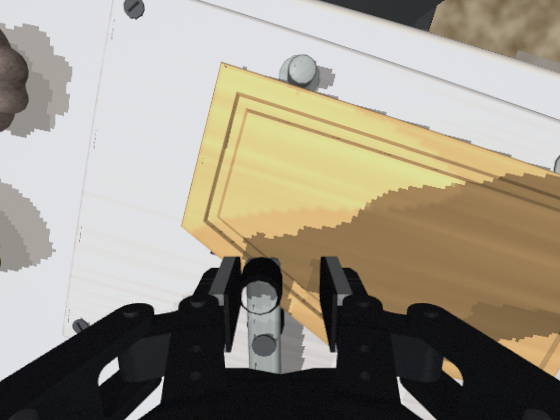

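View pics/top14z.png

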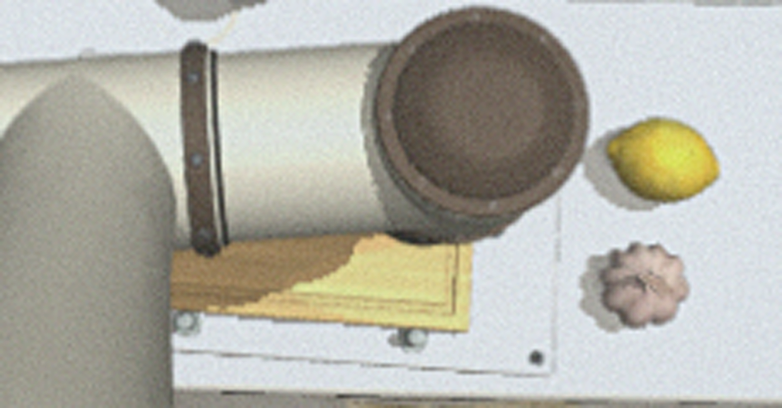

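Request:
{"op": "play_rows", "data": {
  "targets": [
    {"gripper":0.2,"tx":-0.0007,"ty":0.006,"tz":0,"spin":0.0258},
    {"gripper":0.2,"tx":-0.0015,"ty":0.012,"tz":0,"spin":0.0513},
    {"gripper":0.2,"tx":-0.0025,"ty":0.018,"tz":0,"spin":0.0768},
    {"gripper":0.2,"tx":-0.0035,"ty":0.0239,"tz":0,"spin":0.1022},
    {"gripper":0.2,"tx":-0.0047,"ty":0.0298,"tz":0,"spin":0.1277}
  ]
}}

```text
clock: 19.75
position: [465.6, -107.9, 60.4]
ee_rot: [-0.074, 0.997, -0.0, 0.0]
contact_force: [1.3, -3.0, 3.2]
gripper_width: 33.9
```

Request:
{"op": "play_rows", "data": {
  "targets": [
    {"gripper":0.2,"tx":-0.0007,"ty":0.006,"tz":0,"spin":0.0258},
    {"gripper":0.2,"tx":-0.0015,"ty":0.012,"tz":0,"spin":0.0513}
  ]
}}

```text
clock: 20.0
position: [465.4, -104.9, 60.3]
ee_rot: [-0.053, 0.999, 0.0, 0.0]
contact_force: [1.8, -2.4, 2.9]
gripper_width: 34.7
```

```bash
cat >> h.py <<'E'
def ft(n=3):
    s=read_state(); q=s['ee_rot']; psi=2*np.arctan2(q[1],q[0]); ty=np.array([np.sin(psi),-np.cos(psi)]); f=s['contact_force'][:2]
    p=invH(s['position']); r=p-np.array([79,-40.5]); b=np.arctan2(-r[0],-r[1]); bk=b-np.arcsin(8/np.hypot(*r))
    print('clk %.2f tang force %.2f radial %.2f  beta(knob) %.3f clamp %.3f'%(s['clock'],-f@ty,f@np.array([np.cos(psi),np.sin(psi)]),bk,bk-.089), s['position'].round(2))
E
python3 -c "
from h import *
ft()"
```

```text
clk 20.00 tang force 2.57 radial -1.55  beta(knob) 1.423 clamp 1.334 [ 465.4  -104.9    60.34]
```

Request:
{"op": "play_rows", "data": {
  "targets": [
    {"gripper":0.2,"tx":-0.0007,"ty":0.006,"tz":0,"spin":0.0258},
    {"gripper":0.2,"tx":-0.0015,"ty":0.012,"tz":0,"spin":0.0513}
  ]
}}

```text
clock: 20.25
position: [465.4, -102.0, 60.3]
ee_rot: [-0.033, 0.999, -0.0, 0.0]
contact_force: [3.4, -3.9, 0.8]
gripper_width: 34.6
```

```bash
python3 -c "
from h import *
ft()"
```

```text
clk 20.25 tang force 4.14 radial -3.14  beta(knob) 1.462 clamp 1.373 [ 465.45 -101.98   60.34]
```

Request:
{"op": "play_rows", "data": {
  "targets": [
    {"gripper":0.2,"tx":-0.0007,"ty":0.006,"tz":0,"spin":0.0258},
    {"gripper":0.2,"tx":-0.0007,"ty":0.006,"tz":0,"spin":0.0258}
  ]
}}

```text
clock: 20.5
position: [465.3, -100.4, 60.3]
ee_rot: [-0.024, 1.0, 0.0, 0.0]
contact_force: [2.7, -3.6, 0.6]
gripper_width: 33.9
```

```bash
python3 -c "
from h import *
ft();snap('wrist','w15.png');ft();look('top15');edge('top15');ft()"
```

```text
clk 20.50 tang force 3.68 radial -2.54  beta(knob) 1.482 clamp 1.393 [ 465.27 -100.45   60.28]
clk 20.55 tang force 3.31 radial -2.83  beta(knob) 1.482 clamp 1.393 [ 465.04 -100.48   60.21]
{'clock': 20.55, 'position': [465.04, -100.48, 60.21], 'contact_force': [2.98, -3.17, 0.24]}
top15 front edge x at y=5: -73.39  skew(board ccw) -0.0083  n=42/43 right end y -103.59
clk 20.60 tang force 2.65 radial -2.71  beta(knob) 1.482 clamp 1.393 [ 464.85 -100.47   60.14]
```

View pics/w15.png

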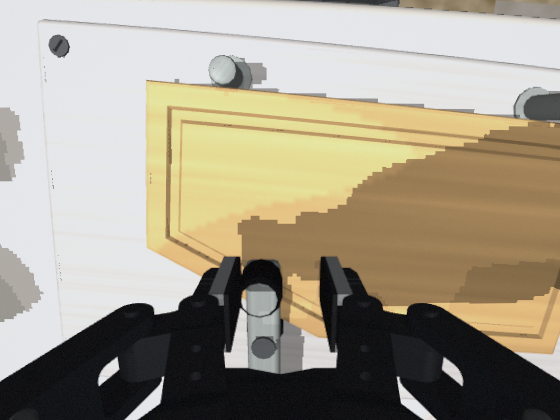

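Request:
{"op": "play_rows", "data": {
  "targets": [
    {"gripper":0.2,"tx":-0.0007,"ty":0.006,"tz":0,"spin":0.0258},
    {"gripper":0.2,"tx":-0.0007,"ty":0.006,"tz":0,"spin":0.0258}
  ]
}}

```text
clock: 20.85
position: [465.0, -99.1, 60.2]
ee_rot: [-0.013, 1.0, -0.0, -0.0]
contact_force: [2.1, -3.7, 0.1]
gripper_width: 34.0
```

Request:
{"op": "play_rows", "data": {
  "targets": [
    {"gripper":0.2,"tx":-0.0007,"ty":0.006,"tz":0,"spin":0.0258},
    {"gripper":0.2,"tx":-0.0007,"ty":0.006,"tz":0,"spin":0.0258}
  ]
}}

```text
clock: 21.1
position: [465.1, -97.6, 60.2]
ee_rot: [-0.003, 1.0, -0.0, -0.0]
contact_force: [2.2, -3.4, 0.8]
gripper_width: 34.4
```

```bash
python3 -c "
from h import *
ft()"
```

```text
clk 21.10 tang force 3.42 radial -2.15  beta(knob) 1.520 clamp 1.431 [465.14 -97.63  60.16]
```

Request:
{"op": "play_rows", "data": {
  "targets": [
    {"gripper":0.2,"tx":-0.0007,"ty":0.006,"tz":0,"spin":0.0258},
    {"gripper":0.2,"tx":-0.0007,"ty":0.006,"tz":0,"spin":0.0258}
  ]
}}

```text
clock: 21.35
position: [465.3, -96.1, 60.2]
ee_rot: [0.007, 1.0, -0.0, -0.0]
contact_force: [2.1, -4.4, 0.6]
gripper_width: 34.5
```

Request:
{"op": "play_rows", "data": {
  "targets": [
    {"gripper":0.2,"tx":-0.0007,"ty":0.006,"tz":0,"spin":0.0258},
    {"gripper":0.2,"tx":-0.0007,"ty":0.006,"tz":0,"spin":0.0258}
  ]
}}

```text
clock: 21.6
position: [465.5, -94.7, 60.2]
ee_rot: [0.017, 1.0, -0.0, -0.0]
contact_force: [3.4, -3.6, 0.1]
gripper_width: 34.6
```

```bash
python3 -c "
from h import *
ft();look('top16');edge('top16');ft()
d=snap('wrist','w16.png')"
```

```text
clk 21.60 tang force 3.49 radial -3.50  beta(knob) 1.559 clamp 1.470 [465.52 -94.71  60.18]
{'clock': 21.6, 'position': [465.52, -94.71, 60.18], 'contact_force': [3.38, -3.61, 0.09]}
top16 front edge x at y=5: -74.05  skew(board ccw) 0.0004  n=42/43 right end y -103.53
clk 21.65 tang force 3.87 radial -3.71  beta(knob) 1.559 clamp 1.470 [465.51 -94.7   60.18]
```

View pics/w16.png

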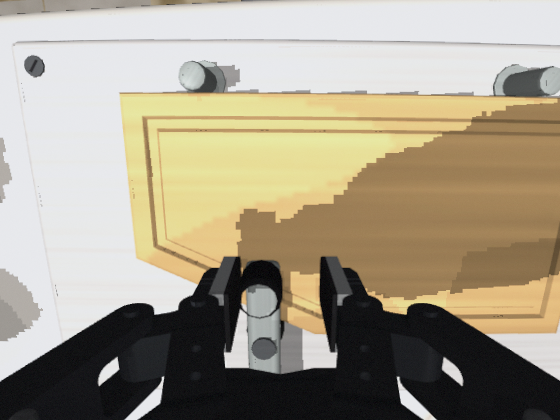

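Request:
{"op": "play_rows", "data": {
  "targets": [
    {"gripper":0.2,"tx":-0.0007,"ty":0.006,"tz":0,"spin":0.0258},
    {"gripper":0.2,"tx":-0.0007,"ty":0.006,"tz":0,"spin":0.0258}
  ]
}}

```text
clock: 21.95
position: [465.7, -93.3, 60.2]
ee_rot: [0.027, 1.0, -0.0, -0.0]
contact_force: [2.5, -5.2, 0.3]
gripper_width: 34.1
```

```bash
python3 -c "
from h import *
ft()"
```

```text
clk 21.95 tang force 5.08 radial -2.76  beta(knob) 1.579 clamp 1.490 [465.74 -93.25  60.18]
```

Request:
{"op": "play_rows", "data": {
  "targets": [
    {"gripper":0.2,"tx":-0.0007,"ty":0.005,"tz":0,"spin":0.02},
    {"gripper":0.2,"tx":-0.0007,"ty":0.005,"tz":0,"spin":0.02}
  ]
}}

```text
clock: 22.2
position: [466.0, -92.1, 60.2]
ee_rot: [0.035, 0.999, -0.0, -0.0]
contact_force: [2.7, -5.2, -0.3]
gripper_width: 34.1
```

```bash
python3 -c "
from h import *
ft();d=snap('wrist','w17.png');ft()"
```

```text
clk 22.20 tang force 4.98 radial -3.08  beta(knob) 1.594 clamp 1.505 [465.95 -92.08  60.17]
clk 22.25 tang force 4.96 radial -2.87  beta(knob) 1.595 clamp 1.506 [465.92 -92.07  60.16]
```

Request:
{"op": "play_rows", "data": {
  "targets": [
    {"gripper":0.2,"tx":-0.0006,"ty":0.005,"tz":0,"spin":0.02},
    {"gripper":0.2,"tx":-0.0006,"ty":0.005,"tz":0,"spin":0.02}
  ]
}}

```text
clock: 22.5
position: [466.1, -90.9, 60.2]
ee_rot: [0.043, 0.999, -0.0, -0.0]
contact_force: [2.7, -5.6, -0.6]
gripper_width: 33.6
```

```bash
python3 -c "
from h import *
ft();look('top18');edge('top18');ft();look('top19');edge('top19');ft()"
```

```text
clk 22.50 tang force 5.31 radial -3.14  beta(knob) 1.611 clamp 1.522 [466.14 -90.88  60.17]
{'clock': 22.5, 'position': [466.14, -90.88, 60.17], 'contact_force': [2.68, -5.56, -0.58]}
top18 front edge x at y=5: -74.05  skew(board ccw) 0.0009  n=42/43 right end y -103.58
clk 22.55 tang force 5.35 radial -3.53  beta(knob) 1.611 clamp 1.522 [466.16 -90.88  60.18]
{'clock': 22.55, 'position': [466.16, -90.88, 60.18], 'contact_force': [3.06, -5.64, -0.56]}
top19 front edge x at y=5: -74.05  skew(board ccw) 0.0001  n=42/43 right end y -103.56
clk 22.60 tang force 5.52 radial -2.94  beta(knob) 1.611 clamp 1.522 [466.15 -90.89  60.16]
```

Request:
{"op": "play_rows", "data": {
  "targets": [
    {"gripper":0.2,"tx":0,"ty":-0.01,"tz":0,"spin":0},
    {"gripper":0.2,"tx":0,"ty":-0.025,"tz":0,"spin":0},
    {"gripper":0.2,"tx":0,"ty":-0.035,"tz":0,"spin":0},
    {"gripper":0.2,"tx":0,"ty":-0.035,"tz":0,"spin":0}
  ]
}}

```text
clock: 23.1
position: [465.4, -99.4, 60.2]
ee_rot: [0.043, 0.999, 0.0, -0.0]
contact_force: [0.1, 0.2, -0.0]
gripper_width: 34.0
```

```bash
python3 -c "
from h import *
ft();snap('wrist','w20.png')"
```

```text
clk 23.10 tang force -0.20 radial -0.13  beta(knob) 1.497 clamp 1.408 [465.41 -99.38  60.16]
```

View pics/w20.png

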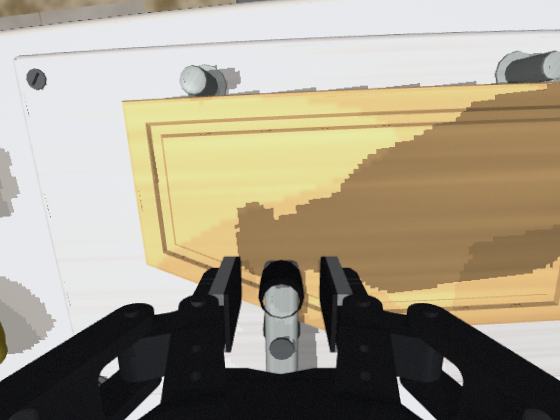

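Request:
{"op": "play_rows", "data": {
  "targets": [
    {"gripper":0.2,"tx":0,"ty":0,"tz":-0.1,"spin":0},
    {"gripper":0.2,"tx":0,"ty":0,"tz":-0.25,"spin":0},
    {"gripper":0.2,"tx":0.0,"ty":0,"tz":-0.45,"spin":0},
    {"gripper":0.2,"tx":-0.1,"ty":0.0,"tz":-0.65,"spin":0},
    {"gripper":0.2,"tx":-0.2,"ty":0.0,"tz":-0.75,"spin":0},
    {"gripper":0.2,"tx":-0.2,"ty":0.0,"tz":-0.75,"spin":0},
    {"gripper":0.2,"tx":-0.2,"ty":0.0,"tz":-0.75,"spin":0}
  ]
}}

```text
clock: 24.02
position: [514.0, -103.3, 246.3]
ee_rot: [0.043, 0.999, 0.0, -0.002]
contact_force: [-1.5, 0.0, -0.7]
gripper_width: 34.2
```

```bash
python3 -c "
from h import *
print(read_state()['position'],read_state()['contact_force']);snap('wrist','w21.png');look('top21');edge('top21')"
```

```text
[ 514.03002481 -103.34410797  246.26443946] [-1.46362929  0.01424654 -0.65169505]
{'clock': 24.08, 'position': [513.86, -103.43, 246.11], 'contact_force': [0.97, -0.22, -0.24]}
top21 front edge x at y=5: -73.98  skew(board ccw) 0.0009  n=42/43 right end y -103.46
```

View pics/w21.png

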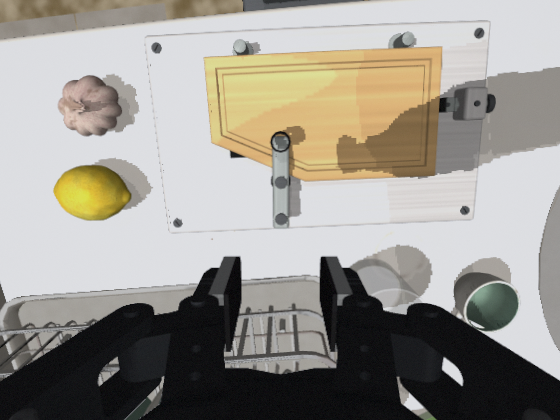

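View pics/top21z.png

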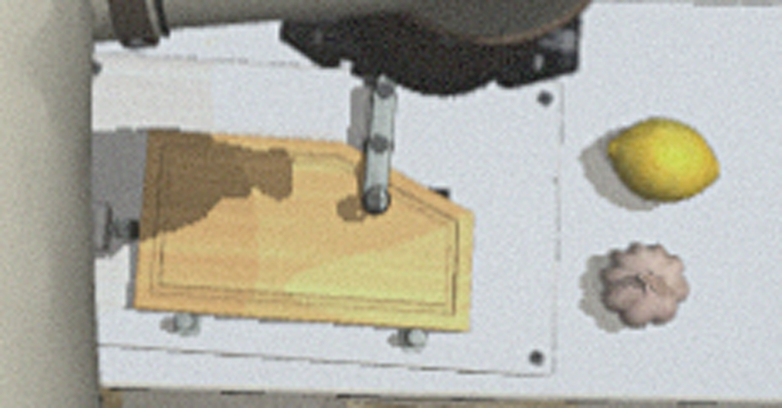

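```bash
python3 -c "
from h import *
d=dict(np.load('pics/w21.png.npz')); k=invH(onz(d,280.5,142,67)); p=invH(onz(d,281,219,45)); print(k,p)
v=k-np.array([79,-40.5]); b=np.arctan2(-v[0],-v[1]); print('clamp',b-.089); v=k-p;print(np.arctan2(-v[0],-v[1])-.089)
d=dict(np.load('pics/top21.png.npz'));
k=invH(onz(d,200+375/3.4,180+200/3.4,67));v=k-np.array([79,-40.5]);print(k,np.arctan2(-v[0],-v[1])-.089)"
```

```text
[  5.36152014 -37.80028087] [ 79.6237895  -40.70716365]
clamp 1.5184417132644021
1.5209198213723694
[  2.27856588 -36.84487643] 1.52940182337999
```

```bash
python3 -c "
import cv2
im=cv2.imread('pics/w21.png')[30:240,195:500];cv2.imwrite('pics/w21z.png',cv2.resize(im,None,fx=2.6,fy=2.6,interpolation=cv2.INTER_CUBIC))"
```

```text
(no output)
```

View pics/w21z.png

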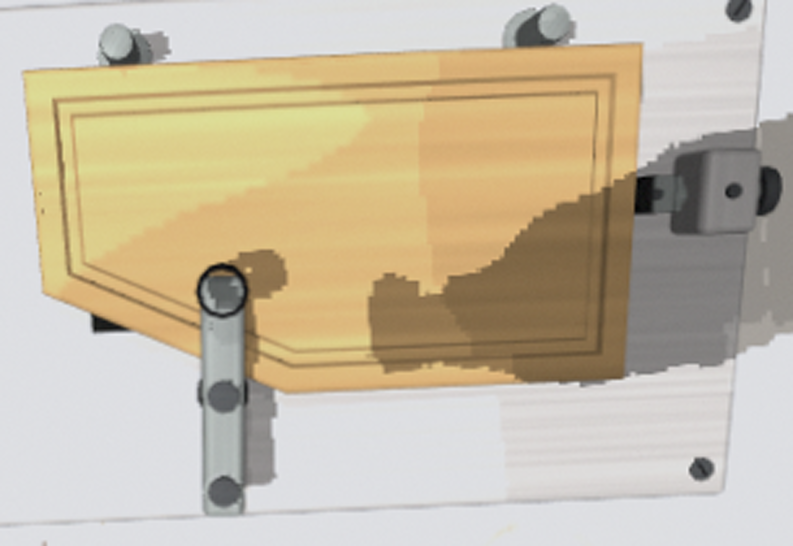

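Request:
{"op": "play_rows", "data": {
  "targets": [
    {"gripper":0.2,"tx":0,"ty":0,"tz":0,"spin":0},
    {"gripper":0.2,"tx":0,"ty":0,"tz":0,"spin":0},
    {"gripper":0.2,"tx":0,"ty":0,"tz":0,"spin":0},
    {"gripper":0.2,"tx":0,"ty":0,"tz":0,"spin":0},
    {"gripper":0.2,"tx":0,"ty":0,"tz":0,"spin":0},
    {"gripper":0.2,"tx":0,"ty":0,"tz":0,"spin":0},
    {"gripper":0.2,"tx":0,"ty":0,"tz":0,"spin":0},
    {"gripper":0.2,"tx":0,"ty":0,"tz":0,"spin":0}
  ]
}}

```text
clock: 25.12
position: [515.6, -103.6, 247.8]
ee_rot: [0.043, 0.999, -0.0, -0.0]
contact_force: [0.5, -0.5, 0.8]
gripper_width: 34.2
```

```bash
python3 -c "
from h import *
look('top22');edge('top22')
print(job_done())"
```

```text
{'clock': 25.12, 'position': [515.55, -103.56, 247.81], 'contact_force': [0.49, -0.48, 0.8]}
top22 front edge x at y=5: -73.99  skew(board ccw) 0.0007  n=42/43 right end y -103.46
the job is handed in; nothing more can be done
None
```

I handed the job in at about 25 s, with the board square on both pins, against the end stop and clamped. The tool reports no verdict, so the forces below are my readings and estimates.

- **Pins:** I pushed the board from behind with closed fingertips. It caught askew on the left pin, so I eased it sideways until it lay along both. It was then held at about 7.6 N, skew 0.0004 rad.
- **End stop:** I slid the board along the pins with 3 to 6 N until it met the stop. The push rose to about 17 N for a moment, harder than I wanted, and I eased it to 10 N. I put the stop's share at about 8 to 11 N, within the 25 N limit.
- **Clamp:** I swung the knob round between loosely opened fingers. It needed about 2 N more than its free turning force at the end, which I take as snug.

**Last checks, with the arm lifted clear:**
- The front edge is at holder x -74.0 mm, on the pins' line, and the skew is 0.0007 rad.
- The clamp stayed at about 1.52 rad.
- In the last wrist picture the board touches the stop's roller, and the lemon and garlic look unmoved.

**Not confirmed or in disagreement:**
- After the slide the board had turned about -0.008 rad off the left pin. The roller squared it again as it nipped.
- I could not measure the final forces on the pins, stop and roller. The knob force suggests 10 to 14 N at the roller, but the spring geometry gives 15 to 19 N. Both are under the 25 N limit.

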